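Stand the furniture leg up for finishing

ROBOT

A 6-joint arm with a two-finger parallel gripper is mounted at the origin on the work surface. World frame = base frame: x ahead of the robot, y to its left, z up, the work surface at z = 0. Lengths are in m, angles in degrees, forces in N, time in s.
With the tool pointing down it reaches from about 0.425 to 0.95 m from the base axis. Payload 3.5 kg.
Tool frame: the origin (TCP) lies on the centre line of the jaws, within the pads' length; the fingertips stand 25 mm ahead of it and the grasp point (between the pads) lies 6 mm ahead of it; z points along the fingers, y is the direction in which the jaws open and shut (so a half turn about z gives the same grasp; the last joint's range is limited). The gripper opens to 85 mm and grips with 20 to 120 N. Pads are 22 mm wide; open, the fingers measure 114 mm over their backs; the gripper's body (76 mm by 85 mm) begins 54 mm behind the grasp point. The pads swing forward as they close: fully open they stand 13 mm farther back than shut.
Start: joints at [-83.136, 16.404, 90.338, -0, 73.258, -8.594], TCP at [0.18, -0.651, 0.256] pointing down, gripper open.
Joint ranges: [-158.93, 158.93], [-51.34, 127.21], [12.03, 142.37], [-87.48, 267.48], [13.55, 161.25], [-162.69, 162.69]. Speed limits (degrees/s): [159.86, 159.86, 180, 180, 180, 180].

INTERFACE

Orientations are given as a 3x3 rotation matrix whose columns are the frame's x, y, z axes.
In Python, from plant import robot gives the robot as it stands. The module is installed in compiled form; this text tells all that it offers.
- The arm moves only by the tool step_arm, never from a script. Its argument "rows" is one flat list of numbers, 5 for each row, row after row: the shift along the world's x, y, z in mm, then the turn about the world's z in degrees, then the opening, from -1 (shut) to 1 (fully open), so that 0 is half open. In form: [dx, dy, dz, roll, jaw, dx, dy, dz, roll, jaw, ...]. A call has exactly 10 rows; each row is the pose to reach, as a shift and turn from the pose commanded when the call began; what a row does not reach only later rows make up. A row lasts 1/12 s, in which the tool goes at most 41.7 mm and 7.16 degrees, less where a joint would pass 70% of its speed; a pose out of reach is approached as far as the arm can. A call with a gripper value outside its range is refused whole. The fingers move at their own pace and stop on an object; "squeeze" is the grip in N (left out, the last holds). Time passes only in rows, so rows that repeat a pose let the fingers close, or fill a call up. It gives the time, the measured TCP pose, the force and the opening at its end, in the units of the state.
- robot.sense(): the state, without advancing time (a new reading comes with each control period).
- robot.snapshot(name): name is "side" or "top" or "wrist"; returns a dict with "image" (480x640x3 uint8, red, green, blue), "depth" (480x640 float32, m along the optical axis (not along the pixel's ray), 0 where there is no reading), "camera_matrix" (3x3 intrinsics, pixels), "rvec" (rotation vector, rad) and "tvec" (3), from world to camera coordinates, as OpenCV has them. Camera axes: x right, y down, z forward; pixel columns grow to the right and rows downward; lengths in m; the calibration is good to about 2 mm. The wrist camera is an equidistant fisheye: a pixel r from the principal point sees the ray r / f radians off the axis. A picture is of the moment at which its call begins.
- robot.hand_in(): hands the job in, once; it reports no verdict.
Trained networks look in a picture, given as the dict that the camera call returned (one of the last four; its "shot" number tells which), for a name from the list of things; names that differ only in an ending like _2 or _b are one class to them, and where a whole thing is asked for, a point or a joint stands for the part that bears it (a point fixed in the world has none). Each returns a list of dicts, best first, with "conf" (0 to 1); they miss things now and then, are a little off and sometimes report something else, mostly with a low value. They report only what shows in the picture. A call takes as long as a camera call. They do not tell look-alikes from the thing itself.
- robot.masks_of(picture, thing): "mask" (480x640 bool, what is visible of it) and "bbox" ([left, top, right, bottom] in pixels, round what is visible of it).
The state is a dict: "time": time; "joint_positions": joint angles; "joint_velocities": joint speeds; "joint_efforts": joint torques, N m; "eef_pos": TCP position; "ee_rot": TCP orientation; "ft_force": force on the tool from outside, world axes, zero at the start; "wrist_torque": the same for the moment, N m; "opening": finger opening in m.
Only numpy, scipy, OpenCV 4.12 (cv2) and the standard library are available. Lean on these libraries where they do the work, as an engineer would, in place of code of your own. Each camera call takes 0.05 s, during which the arm holds its last target.

TASK

Get the furniture leg ready for coating. First take the lidded finish pot by its handle off the stand under the extraction nozzle, keeping it level and not bumping the nozzle, and set it down (do not drop it) wholly on the cork tile; then raise the lying leg by its thin end, with its steel plate pivoting on the blue mat and never carried off it, until it stands upright on the plate about where the plate lies now, and let go. Leave the standing leg, the tin and the weights where they are.

Things in the scene. Friction and masses are not known exactly. Their poses are not given: they have to be found in the camera images.
- pot_mid (a point): centre of the lidded cylindrical metal pot, 74 mm wide over the lid, 70 mm high to the lid's top, about 0.35 kg; the point is 35 mm above its underside. z up. It starts on the stand (top 40 mm above the bench).
- pot_bar (a point): middle of the pot's rigid carrying handle, a fixed arch of 10 mm round steel bar over the lid; the point is 115 mm above the pot's underside, on its axis, 45 mm above the lid's top. The straight top of the arch runs along the x axis of this point for 48 mm (24 mm either way); its legs come down 34 mm either side of the axis.
- pot: the same pot, origin at the centre of its underside, x along the handle's top bar, z up
- stand: fixed round steel stand, 100 mm across, top 40 mm above the bench, on a flat base plate 4 mm thick that runs from 50 mm before to 190 mm behind (+x) its centre, 100 mm wide. Origin under the stand's centre on the bench; its x axis points away from the robot's side, towards the nozzle's pole; the pot's handle starts along x to within 0.1 rad.
- hood: fixed extraction nozzle, same origin and axes as the stand: a grey cone 120 mm across, flat lower rim 275 mm above the bench (120 mm above the pot's handle bar), centred 35 mm behind (+x) the stand's centre; duct above it to a pole 24 mm thick, 165 mm behind. A tool straight down on the handle would hit it: lean the tool's body to the open front (-x) and draw the pot out there.
- tile: fixed square cork tile on the bench, 140 x 140 mm, 4 mm thick, where the pot must go; origin at the centre of its underside, x and y along its edges
- mat: fixed square blue mat, 300 x 300 mm, 3 mm thick, origin at the centre of its underside; the leg lies on it
- leg_mid (a point): middle of the lying furniture leg, 90 mm from either end; z from plate to thin end. Tapered round wooden leg 180 mm long, 36 mm thick at the plate, 26 mm at the thin end, square steel plate 60 x 60 x 10 mm on its foot. It lies on a plate edge and the thin end's rim, so its axis slopes 0.1 rad down to the thin end.
- leg_foot (a point): centre of the leg plate's outer face, on the leg's axis: the face it must stand on. z along the leg towards the thin end.
- leg_tip (a point): centre of the leg's thin end, 180 mm from leg_foot, where the leg is 26 mm thick
- leg: the same leg, origin at leg_foot, z along the leg towards the thin end; about 0.3 kg, centre of mass about 50 mm from the plate's face. Let go within about 0.4 rad of vertical it settles onto its plate by itself.
- mate_mid (a point): a second leg of the same shape, already standing upright on the mat beside the lying one: leave alone. The point is on its axis, 90 mm above the mat. Plate 60 mm square, leg 180 mm tall.
- tin_mid (a point): closed round metal tin, 68 mm wide and 89 mm high, on the mat on the other side of the lying leg: leave alone. The point is at half its height.
- weights_mid (a point): stack of two round steel weights joined as one, 110 mm wide and 44 mm high: leave alone. The point is at half its height.
Mind the look-alikes: they are no part of the job. What is shaped like the leg but red is not meant.

How it is judged (in metres and radians):
On the way, in this order (a step that is already met when the one before it is completed fails the run):
1. the pot stands released on the cork tile (x of pot_mid in the frame of tile between -0.038 and 0.038 m and y of pot_mid in the frame of tile between -0.038 and 0.038 m and height (world z) of pot_mid below 0.044 m and angle between pot_mid's own z axis and vertical below 0.1 rad and linear speed of pot below 0.03 m/s and contact force between pot and the fingers below 0.1 N), for 0.2 s.
2. the leg is part raised, its plate still down on the mat (angle between leg's own z axis and vertical between 0.5 and 1.15 rad and height (world z) of leg_foot below 0.055 m), for 0.1 s.
At the end, for the whole second after the job is handed in: Pot upright at rest on the cork tile, its axis within 38 mm of the tile's centre along either edge; leg upright (within 0.06 rad) and still on its plate, plate centre under 90 mm from its start (a clean pivot moves it about 43 mm); nothing held (all of step 1 and angle between leg's own z axis and vertical below 0.06 rad and height (world z) of leg_foot below 0.008 m and distance of leg_foot from where it was at the start of the episode below 0.09 m and linear speed of leg below 0.03 m/s and contact force between leg and the fingers below 0.1 N); the robot touches nothing.
It fails at once if the pot was tipped more than 0.44 rad (angle between pot_mid's own z axis and vertical above 0.44 rad).
It fails at once if the pot was dropped (let go and falling faster than 0.5 m/s) (linear speed of pot above 0.5 m/s and contact force between pot and the fingers below 0.1 N).
It fails at once if the nozzle or its pole was bumped (more than 4 N) (contact force between hood and anything else above 4 N).
It fails at once if the leg's plate was carried off the mat (face centre over 60 mm high) (height (world z) of leg_foot above 0.06 m).
It fails at once if the standing leg, the tin or the weight stack was moved more than 25 mm (distance of any of mate_mid, tin_mid, weights_mid from where it was at the start of the episode above 0.025 m).
It also fails if it takes over 66 s, if anything falls off the work surface, if the arm or the gripper's body presses on something with over 40 N, if the wrist force passes 120 N, or if a joint passes its speed limit or range.

## Working session

There is one attempt and no reset: what is moved stays moved. The work goes in short steps, Python scripts to look and compute and a tool call to move; the robot and the scene stay as the last step left them, time stands still between calls to the robot, and variables do not carry over. Pictures are saved under pics/ and viewed, and the job is handed in when it is done.

Besides the shell and the picture viewer there is one more tool, called after "Call:" by a JSON object that holds its "op" and its "data", one argument or row to a line. step_arm: Moves the arm, as the interface text tells. Its arguments: {"type":"object","properties":{"rows":{"type":"array","items":{"type":"number"}},"squeeze":{"type":"number"}},"required":["rows"]}

```bash
mkdir -p pics; ls
cat > h.py <<'E'
import numpy as np, cv2, json
from plant import robot
def snap(n):
    return robot.snapshot(n)
def save(p,f): cv2.imwrite('pics/'+f,cv2.cvtColor(p if isinstance(p,np.ndarray) else p['image'],cv2.COLOR_RGB2BGR))
def cam(p):
    R,_=cv2.Rodrigues(np.array(p['rvec'],float)); return R,np.array(p['tvec'],float).ravel()
def cloud(p):
    K=np.array(p['camera_matrix']); d=p['depth']; v,u=np.mgrid[:480,:640]
    c=np.stack([(u-K[0,2])/K[0,0]*d,(v-K[1,2])/K[1,1]*d,d],-1)
    R,t=cam(p); w=(c-t)@R
    w[d<=0]=np.nan
    return w
E
python3 - <<'E'
from h import *
np.set_printoptions(precision=4,suppress=True)
s=robot.sense(); print({k:np.array(v) for k,v in s.items()})
for n in ['side','top','wrist']:
    p=snap(n); save(p,n+'0.png'); print(n,p['camera_matrix'],p['rvec'],p['tvec'],p['shot'])
E
```

```text
pics
{'time': array(0.), 'joint_positions': array([-83.1374,  16.4579,  90.425 ,  -0.0014,  73.2585,  -8.5961]), 'joint_velocities': array([ 0.0945,  0.0539,  0.009 , -0.1156, -0.0317,  0.0409]), 'joint_efforts': array([  0.0006, -40.5975, -29.2629,  -0.0001,   0.0058,   0.    ]), 'eef_pos': array([ 0.1798, -0.65  ,  0.2549]), 'ee_rot': array([[ 0.9638,  0.2666, -0.0003],
       [ 0.2666, -0.9638,  0.0024],
       [ 0.0003, -0.0024, -1.    ]]), 'ft_force': array([ 0.5773,  0.1397, -0.2808]), 'wrist_torque': array([ 0.0141, -0.0629,  0.0167]), 'opening': array(0.0854)}
side [[558.2019   0.     321.0584]
 [  0.     558.2019 237.3481]
 [  0.       0.       1.    ]] [ 0.3627 -2.5415  1.4901] [0.3773 0.1704 1.1835] 1
top [[553.5741   0.     320.0576]
 [  0.     553.5741 241.8874]
 [  0.       0.       1.    ]] [ 2.1406 -2.1633  0.1639] [-0.0122  0.4237  1.1147] 2
wrist [[371.6483   0.     320.759 ]
 [  0.     371.6483 235.2372]
 [  0.       0.       1.    ]] [-2.2834  1.7385  0.2883] [-0.6728 -0.0404  0.3811] 3
```

View pics/side0.png

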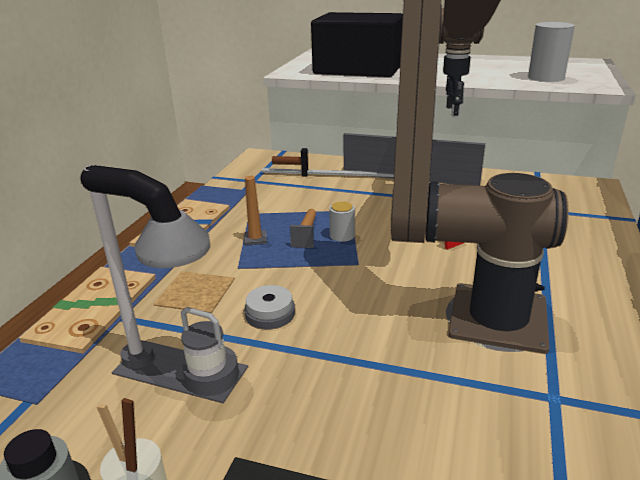

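View pics/top0.png

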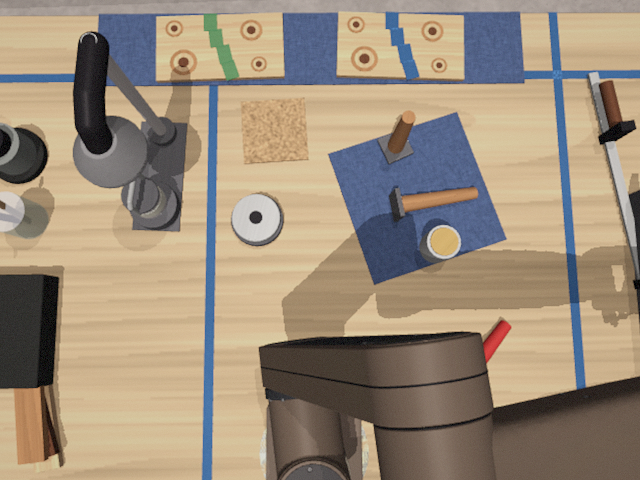

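View pics/wrist0.png

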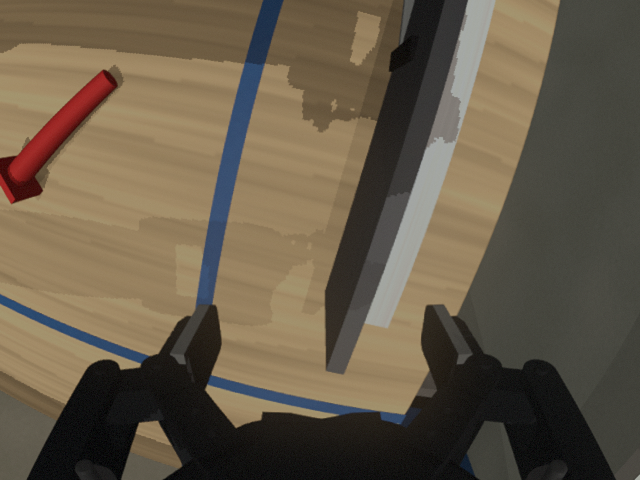

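The side view shows the nozzle, stand and pot (205,350), the tile (195,290), and the weights (270,305). On the mat are the standing leg (253,210), the lying leg (305,230) and the tin (342,220). In the top view the pot is at (150,205), the tile (275,130), the lying leg (397,203)→(475,193) and the mat (418,198). The red leg at (497,340) is a decoy. Next I measure.

Run:
```python
from h import *
np.set_printoptions(precision=4,suppress=True)
names=['pot','stand','hood','tile','mat','leg','mate_mid','tin_mid','weights_mid']
for n in ['top','side']:
    p=snap(n); W=cloud(p)
    for t in names:
        for m in robot.masks_of(p,t)[:3]:
            k=m['mask']; pts=W[k]; pts=pts[~np.isnan(pts[:,0])]
            if len(pts)==0: continue
            print(n,t,round(m['conf'],2),np.array(m['bbox']),k.sum(),'med',np.median(pts,0),'lo',np.percentile(pts,2,0),'hi',np.percentile(pts,98,0))
```

```text
top pot 0.8 [123.3 175.9 166.3 219.1] 1364 med [0.5028 0.3257 0.1089] lo [0.4735 0.2988 0.0499] hi [0.5405 0.3653 0.1599]
top stand 0.91 [129.  120.5 188.1 233. ] 3169 med [0.5739 0.3038 0.0046] lo [ 0.4581  0.2739 -0.0012] hi [0.6887 0.3698 0.0433]
top hood 0.95 [ 69.9  30.7 179.5 190.1] 8521 med [0.5675 0.3133 0.3287] lo [0.488  0.2732 0.0216] hi [0.6794 0.3663 0.4066]
top mat 0.7 [379.3 113.7 413.9 165.9] 1117 med [ 0.6252 -0.1769  0.046 ] lo [ 0.6039 -0.2152  0.0026] hi [ 0.6589 -0.1508  0.1841]
top mat 0.69 [231.  193.  283.8 242.3] 2086 med [0.4705 0.1123 0.0428] lo [0.4258 0.065  0.0181] hi [0.5189 0.1585 0.0475]
top mat 0.66 [327.8 114.1 508.8 282.4] 15729 med [ 0.5318 -0.2192  0.0022] lo [ 0.3644 -0.3859 -0.0025] hi [ 0.6854 -0.066   0.0071]
top leg 0.95 [388.9 189.  478.9 220. ] 1370 med [ 0.511  -0.2318  0.0379] lo [ 0.4729 -0.3429  0.0112] hi [ 0.5331 -0.1684  0.0636]
top leg 0.63 [484.  316.4 510.2 360.4] 588 med [ 0.2254 -0.3719  0.0271] lo [ 0.1862 -0.4039 -0.0023] hi [ 0.2574 -0.3462  0.0368]
top mate_mid 0.77 [377.5 111.9 415.9 163.5] 1026 med [ 0.6245 -0.1766  0.049
[... 1047 characters left out ...]
97  0.0003] hi [ 0.6538 -0.0569  0.007 ]
side leg 0.87 [291.2 208.9 315.2 246.1] 667 med [ 0.5051 -0.1748  0.0368] lo [ 0.471  -0.3351  0.0082] hi [ 0.5289 -0.1638  0.0643]
side leg 0.58 [443.8 244.7 462.7 248.5] 84 med [ 0.1277 -0.2676  0.0104] lo [ 0.1063 -0.2929  0.0029] hi [ 0.1423 -0.256   0.0211]
side leg 0.55 [156.3 272.1 232.4 315.1] 2112 med [0.674  0.0852 0.0044] lo [0.6051 0.014  0.001 ] hi [0.7418 0.151  0.0074]
side mate_mid 0.91 [245.3 175.  267.7 242.2] 826 med [ 0.6286 -0.1693  0.0714] lo [ 0.6065 -0.1975  0.0087] hi [ 0.6536 -0.1497  0.1832]
side tin_mid 0.56 [332.1 200.7 354.9 245.4] 891 med [ 0.4093 -0.2335  0.0614] lo [ 0.3828 -0.2749  0.0082] hi [ 0.4434 -0.2237  0.0946]
```

Call:
{"op": "step_arm", "data": {
  "rows": [0,0,40,0,1,0,0,80,0,1,0,0,120,0,1,0,0,160,0,1,0,0,200,0,1,0,0,240,0,1,0,0,280,0,1,0,0,320,0,1,0,0,360,0,1,0,0,400,0,1]
}}

```text
time: 1.98
eef_pos: [0.1799, -0.6498, 0.6586]
ee_rot: [[0.964, 0.267, 0.0], [0.267, -0.964, -0.001], [-0.0, 0.001, -1.0]]
ft_force: [0.4, -0.5, 1.3]
opening: 0.0855
```

Run:
```python
from h import *
np.set_printoptions(precision=4,suppress=True)
s=robot.sense(); print({k:np.array(v) for k,v in s.items()})
p=snap('side');W=cloud(p)
# pole/stand axis
p=snap('top');W=cloud(p)
for nm in ['stand','hood','pot']:
    m=robot.masks_of(p,nm)[0]['mask']
    P=W[m];P=P[~np.isnan(P[:,0])]
    if nm=='stand':
        q=P[(P[:,2]<0.012)]; r=cv2.minAreaRect((q[:,:2]*1000).astype(np.float32)); print('base',r)
        t=P[(P[:,2]>0.034)&(P[:,2]<.05)]; print('top',cv2.minEnclosingCircle((t[:,:2]*1000).astype(np.float32)))
    if nm=='hood':
        t=P[(P[:,2]>0.265)&(P[:,2]<.30)]; print('hoodrim',cv2.minEnclosingCircle((t[:,:2]*1000).astype(np.float32)))
    if nm=='pot':
        t=P[(P[:,2]>0.145)]; print('bar',len(t),t.mean(0),cv2.minAreaRect((t[:,:2]*1000).astype(np.float32)))
        t=P[(P[:,2]>0.1)&(P[:,2]<.116)];print('lid',len(t),cv2.minEnclosingCircle((t[:,:2]*1000).astype(np.float32)))
```

```text
{'time': array(1.9833), 'joint_positions': array([-83.1332,  18.1934,  46.9682,   0.0019, 114.7954,  -8.5947]), 'joint_velocities': array([ -0.1162,  27.8844, -85.8308,   0.0463,  57.7083,   0.0565]), 'joint_efforts': array([  0.3703, -43.6168, -24.8072,  -0.0018,  -0.3975,   0.    ]), 'eef_pos': array([ 0.1799, -0.6498,  0.6586]), 'ee_rot': array([[ 0.9638,  0.2666,  0.0001],
       [ 0.2666, -0.9638, -0.0007],
       [-0.0001,  0.0007, -1.    ]]), 'ft_force': array([ 0.392 , -0.4533,  1.3004]), 'wrist_torque': array([-0.0536,  0.0226,  0.0286]), 'opening': array(0.0855)}
base ((575.7638549804688, 324.4225769042969), (100.37825012207031, 239.68946838378906), 86.90512084960938)
top ((506.2978515625, 328.0303649902344), 50.10590362548828)
hoodrim ((579.0791015625, 321.21539306640625), 98.47559356689453)
bar 162 [0.4982 0.3336 0.1579] ((494.7353515625, 327.8253173828125), (48.689781188964844, 46.6064338684082), 43.145965576171875)
lid 866 ((509.2249755859375, 333.05279541015625), 38.08219528198242)
```

Call:
{"op": "step_arm", "data": {
  "rows": [0,0,40,0,1,0,0,80,0,1,0,0,120,0,1,0,0,160,0,1,0,0,200,0,1,0,0,240,0,1,0,0,280,0,1,0,0,320,0,1,0,0,360,0,1,0,0,400,0,1]
}}

```text
time: 3.07
eef_pos: [0.1574, -0.5683, 0.8427]
ee_rot: [[0.964, 0.267, 0.004], [0.267, -0.964, -0.016], [-0.0, 0.017, -1.0]]
ft_force: [0.6, 1.2, -0.2]
opening: 0.0855
```

Run:
```python
from h import *
np.set_printoptions(precision=4,suppress=True)
s=robot.sense(); print({k:np.array(v) for k,v in s.items()})
```

```text
{'time': array(3.0667), 'joint_positions': array([-84.4243,  26.9228,  12.1149,   0.2306, 140.0076,  -9.7118]), 'joint_velocities': array([-1.9987, -8.049 ,  0.1576,  0.0953,  8.6648, -1.9943]), 'joint_efforts': array([  0.1508, -37.6801, -20.2544,   0.0039,  -0.1179,   0.0183]), 'eef_pos': array([ 0.1574, -0.5683,  0.8427]), 'ee_rot': array([[ 0.9638,  0.2666,  0.0042],
       [ 0.2667, -0.9637, -0.0163],
       [-0.0003,  0.0169, -0.9999]]), 'ft_force': array([ 0.5895,  1.1521, -0.1702]), 'wrist_torque': array([ 0.0058, -0.0101,  0.0383]), 'opening': array(0.0855)}
```

Call:
{"op": "step_arm", "data": {
  "rows": [0,0,400,0,1,0,0,400,0,1,0,0,400,0,1,0,0,400,0,1,0,0,400,0,1,0,0,400,0,1,0,0,400,0,1,0,0,400,0,1,0,0,400,0,1,0,0,400,0,1]
}}

```text
time: 3.9
eef_pos: [0.1263, -0.457, 0.9148]
ee_rot: [[0.964, 0.266, 0.007], [0.266, -0.963, -0.026], [0.0, 0.027, -1.0]]
ft_force: [-0.1, -0.5, -0.3]
opening: 0.0852
```

Run:
```python
from h import *
np.set_printoptions(precision=4,suppress=True)
s=robot.sense(); print({k:np.array(v) for k,v in s.items()})
```

```text
{'time': array(3.9), 'joint_positions': array([-87.0055,  18.9581,  12.1063,   0.6402, 147.4118, -11.9168]), 'joint_velocities': array([-1.7117, -4.1334,  0.1957,  0.1541,  4.3307, -1.593 ]), 'joint_efforts': array([  0.1028, -29.6307, -16.9253,   0.0045,  -0.0954,   0.0136]), 'eef_pos': array([ 0.1263, -0.457 ,  0.9148]), 'ee_rot': array([[ 0.9638,  0.2664,  0.0074],
       [ 0.2665, -0.9635, -0.0262],
       [ 0.0001,  0.0272, -0.9996]]), 'ft_force': array([-0.1253, -0.455 , -0.3452]), 'wrist_torque': array([ 0.0203,  0.0267, -0.013 ]), 'opening': array(0.0852)}
```

Call:
{"op": "step_arm", "data": {
  "rows": [0,0,-40,0,1,0,0,-80,0,1,0,0,-120,0,1,0,0,-160,0,1,0,0,-200,0,1,0,0,-200,0,1,0,0,-200,0,1,0,0,-200,0,1,0,0,-200,0,1,0,0,-200,0,1]
}}

```text
time: 4.73
eef_pos: [0.1264, -0.4566, 0.7205]
ee_rot: [[0.964, 0.266, 0.008], [0.266, -0.963, -0.036], [-0.002, 0.037, -0.999]]
ft_force: [0.1, 0.5, 0.0]
opening: 0.085
```

Run:
```python
from h import *
np.set_printoptions(precision=4,suppress=True)
s=robot.sense(); print({k:np.array(v) for k,v in s.items()})
```

```text
{'time': array(4.7333), 'joint_positions': array([-86.9941,  -6.9703,  67.4035,   0.3872, 117.4587, -12.2635]), 'joint_velocities': array([ 0.0403, -0.0686, -0.5563, -0.0062, -0.392 ,  0.0541]), 'joint_efforts': array([ -0.1474, -20.7932, -25.736 ,   0.0101,  -0.1093,  -0.0001]), 'eef_pos': array([ 0.1264, -0.4566,  0.7205]), 'ee_rot': array([[ 0.9639,  0.2663,  0.0079],
       [ 0.2664, -0.9632, -0.0364],
       [-0.0021,  0.0372, -0.9993]]), 'ft_force': array([0.0968, 0.5221, 0.0145]), 'wrist_torque': array([ 0.0198,  0.0111, -0.0307]), 'opening': array(0.085)}
```

Run:
```python
from h import *
from scipy.optimize import least_squares
np.set_printoptions(precision=4,suppress=True)
s=robot.sense();p=snap('wrist');R,t=cam(p);C=-R.T@t
E=np.array(s['ee_rot']);print('cam in tool',E.T@(C-np.array(s['eef_pos'])),'axis',E.T@R[2])
D=[((16.458,90.425,73.2585),.6744,.2549),((18.193,46.968,114.795),.6743,.6586),((26.923,12.115,140.008),.5897,.8427),((18.958,12.106,147.41),.4741,.9148),((-6.97,67.4,117.46),.4738,.7205)]
def f(x,D=D):
    a,h,L1,L2,c,Lt=x;o=[]
    for q,r,z in D:
        q=np.radians(q);rho=np.sqrt(r*r-.1008**2)
        o+= [a+L1*np.sin(q[0])+L2*np.sin(q[0]+q[1]+c)+Lt*np.sin(q.sum())-rho, h+L1*np.cos(q[0])+L2*np.cos(q[0]+q[1]+c)+Lt*np.cos(q.sum())-z]
    return o
for c0 in (0,-.1,.1):
    r=least_squares(f,[0,.4,.4,.4,c0,.2]);print(r.x,r.cost,np.array(r.fun))
```

```text
cam in tool [ 0.083  -0.001  -0.1174] axis [-0.3202 -0.0004  0.9473]
[0.0001 0.2483 0.4429 0.5728 0.036  0.2323] 4.01124759084002e-09 [-0.     -0.     -0.      0.      0.0001 -0.     -0.0001 -0.      0.
 -0.    ]
[0.0001 0.2483 0.4429 0.5728 0.036  0.2323] 4.011247589783752e-09 [-0.     -0.     -0.      0.      0.0001 -0.     -0.0001 -0.      0.
 -0.    ]
[0.0001 0.2483 0.4429 0.5728 0.036  0.2323] 4.011247589782311e-09 [-0.     -0.     -0.      0.      0.0001 -0.     -0.0001 -0.      0.
 -0.    ]
```

Call:
{"op": "step_arm", "data": {
  "rows": [0,0,20,7,1,0,0,40,14,1,0,0,60,21,1,0,0,80,28,1,0,0,100,35,1,0,0,120,42,1,0,0,140,49,1,0,0,160,56,1,0,0,180,63,1,0,0,200,70,1]
}}

```text
time: 5.62
eef_pos: [0.126, -0.4531, 0.9154]
ee_rot: [[0.078, 0.997, 0.028], [0.997, -0.078, -0.007], [-0.005, 0.029, -1.0]]
ft_force: [11.9, -1.8, 77.2]
opening: 0.0855
```

Call:
{"op": "step_arm", "data": {
  "rows": [0,40,40,7,1,0,80,80,7,1,0,120,120,7,1,0,160,160,7,1,0,200,200,7,1,0,240,240,7,1,0,280,280,7,1,0,320,300,7,1,0,360,300,7,1,0,400,300,7,1]
}}

```text
time: 6.45
eef_pos: [0.1352, -0.2006, 1.0035]
ee_rot: [[-0.035, 0.999, 0.034], [0.998, 0.037, -0.046], [-0.047, 0.032, -0.998]]
ft_force: [0.7, -0.9, -0.5]
opening: 0.0854
```

Run:
```python
from h import *
np.set_printoptions(precision=4,suppress=True)
s=robot.sense(); print({k:np.array(v) for k,v in s.items()})
```

```text
{'time': array(6.45), 'joint_positions': array([-82.2747,   3.8167,  12.0311,   4.8697, 161.2056, -79.6894]), 'joint_velocities': array([36.7842, -5.8715, -0.0049, -2.3279, -0.4837, 34.0666]), 'joint_efforts': array([ -2.9799, -12.4849, -17.2214,   0.0225,  -0.0814,  -0.3785]), 'eef_pos': array([ 0.1352, -0.2006,  1.0035]), 'ee_rot': array([[-0.0352,  0.9988,  0.0339],
       [ 0.9983,  0.0368, -0.0462],
       [-0.0473,  0.0322, -0.9984]]), 'ft_force': array([ 0.7265, -0.9381, -0.5311]), 'wrist_torque': array([-0.0048,  0.0922, -0.0165]), 'opening': array(0.0854)}
```

Call:
{"op": "step_arm", "data": {
  "rows": [-3,25,10,0,1,-7,50,20,0,1,-10,75,30,0,1,-13,100,40,0,1,-17,125,50,0,1,-20,150,60,0,1,-23,175,70,0,1,-27,200,80,0,1,-30,225,90,0,1,-33,250,100,0,1]
}}

```text
time: 7.28
eef_pos: [0.19, -0.0207, 1.0161]
ee_rot: [[-0.033, 0.997, 0.075], [0.995, 0.04, -0.094], [-0.096, 0.071, -0.993]]
ft_force: [0.4, -1.1, 0.1]
opening: 0.0855
```

Run:
```python
from h import *
np.set_printoptions(precision=4,suppress=True)
s=robot.sense(); print({k:np.array(v) for k,v in s.items()})
```

```text
{'time': array(7.2833), 'joint_positions': array([-35.5397,   0.0723,  12.0323,  -5.8092, 161.18  , -43.2548]), 'joint_velocities': array([ 89.6362,   1.5489,  -0.0709, -16.1392,  -0.0995,  72.956 ]), 'joint_efforts': array([ -6.3665,  -9.8479, -15.4755,   0.1244,  -0.1845,  -0.7178]), 'eef_pos': array([ 0.19  , -0.0207,  1.0161]), 'ee_rot': array([[-0.0331,  0.9966,  0.0749],
       [ 0.9948,  0.0401, -0.0936],
       [-0.0963,  0.0714, -0.9928]]), 'ft_force': array([ 0.4299, -1.0954,  0.1188]), 'wrist_torque': array([ 0.037 ,  0.0333, -0.001 ]), 'opening': array(0.0855)}
```

Run:
```python
from h import *
np.set_printoptions(precision=3,suppress=True)
for n in('side','top'):
    W=cloud(snap(n))
    for u,v in [(200,100),(60,50),(60,150),(300,30),(350,20),(150,200),(300,5),(620,40),(20,200),(630,470)]: print(n,u,v,W[v,u])
```

```text
side 200 100 [ 1.707 -1.856 -0.126]
side 60 50 [ 1.895 -1.048  0.298]
side 60 150 [ 1.883 -0.887 -0.099]
side 300 30 [ 1.073 -1.857  0.273]
side 350 20 [ 0.656 -1.277  0.408]
side 150 200 [0.553 0.35  0.372]
side 300 5 [ 1.068 -1.857  0.394]
side 620 40 [-0.435 -1.865  0.26 ]
side 20 200 [ 1.887 -0.606 -0.216]
side 630 470 [-0.201  0.337 -0.001]
top 200 100 [ 0.747  0.244 -0.002]
top 60 50 [0.863 0.555 0.003]
top 60 150 [0.634 0.544 0.   ]
top 300 30 [0.907 0.023 0.003]
top 350 20 [ 0.925 -0.089  0.013]
top 150 200 [0.498 0.314 0.108]
top 300 5 [ 1.424  0.04  -0.746]
top 620 40 [ 0.879 -0.696  0.002]
top 20 200 [0.503 0.571 0.097]
top 630 470 [-0.042 -0.636  0.   ]
```

Call:
{"op": "step_arm", "data": {
  "rows": [-9,-20,-10,0,1,-18,-55,-20,0,1,-27,-95,-40,0,1,-36,-135,-60,0,1,-45,-175,-80,0,1,-54,-215,-100,0,1,-63,-255,-120,0,1,-72,-295,-140,0,1,-81,-335,-160,0,1,-90,-375,-180,0,1]
}}

```text
time: 8.22
eef_pos: [0.107, -0.3539, 0.8599]
ee_rot: [[-0.031, 0.997, 0.074], [0.994, 0.038, -0.101], [-0.104, 0.071, -0.992]]
ft_force: [0.1, 0.0, 0.1]
opening: 0.0853
```

Call:
{"op": "step_arm", "data": {
  "rows": [0,-40,0,0,1,0,-80,-10,0,1,0,-120,-20,0,1,0,-160,-40,0,1,0,-200,-60,0,1,0,-240,-80,0,1,0,-280,-100,0,1,0,-320,-120,0,1,0,-360,-140,0,1,0,-400,-160,0,1]
}}

```text
time: 9.05
eef_pos: [0.1067, -0.7355, 0.7093]
ee_rot: [[-0.032, 0.997, 0.074], [0.994, 0.04, -0.101], [-0.103, 0.071, -0.992]]
ft_force: [0.1, -0.7, 0.2]
opening: 0.0852
```

```bash
cat > st.py <<'E'
from h import *
np.set_printoptions(precision=3,suppress=True)
s=robot.sense(); print(s['time'],np.array(s['joint_positions']),np.array(s['eef_pos']));R=np.array(s['ee_rot']);print(R,'tilt',np.degrees(np.arccos(-R[2,2])))
E
python3 st.py
```

```text
9.05 [-90.877  31.702  22.925   5.006 119.56  -90.25 ] [ 0.107 -0.736  0.709]
[[-0.032  0.997  0.074]
 [ 0.994  0.04  -0.101]
 [-0.103  0.071 -0.992]] tilt 7.182569585694011
```

Push outward (−y) past reach, to see how fast the lean grows.

Call:
{"op": "step_arm", "data": {
  "rows": [0,-40,0,0,1,0,-80,0,0,1,0,-120,0,0,1,0,-160,0,0,1,0,-200,0,0,1,0,-240,0,0,1,0,-300,0,0,1,0,-400,0,0,1,0,-500,0,0,1,0,-600,0,0,1]
}}

```text
time: 9.88
eef_pos: [0.0936, -0.858, 0.5923]
ee_rot: [[-0.033, 0.996, 0.077], [0.992, 0.042, -0.118], [-0.121, 0.073, -0.99]]
ft_force: [0.1, 0.5, 0.0]
opening: 0.0852
```

```bash
python3 st.py
```

```text
9.8833 [-91.699  47.347  12.032   5.074 113.885 -91.528] [ 0.094 -0.858  0.592]
[[-0.033  0.996  0.077]
 [ 0.992  0.042 -0.118]
 [-0.121  0.073 -0.99 ]] tilt 8.10427054328143
```

Call:
{"op": "step_arm", "data": {
  "rows": [0,-800,500,0,1,0,-800,500,0,1,0,-800,500,0,1,0,-800,500,0,1,0,-800,500,0,1,0,-800,500,0,1,0,-800,500,0,1,0,-800,500,0,1,0,-800,500,0,1,0,-800,500,0,1]
}}

```text
time: 10.72
eef_pos: [0.0727, -0.8701, 0.5851]
ee_rot: [[-0.031, 0.996, 0.08], [0.989, 0.042, -0.14], [-0.143, 0.075, -0.987]]
ft_force: [0.4, 0.1, -0.1]
opening: 0.0855
```

```bash
python3 st.py
```

```text
10.7167 [-93.157  47.892  12.032   5.414 112.182 -92.86 ] [ 0.073 -0.87   0.585]
[[-0.031  0.996  0.08 ]
 [ 0.989  0.042 -0.14 ]
 [-0.143  0.075 -0.987]] tilt 9.266700681705368
```

Call:
{"op": "step_arm", "data": {
  "rows": [0,15,15,3,1,0,30,30,8,1,0,45,45,14,1,0,60,60,20,1,0,75,75,26,1,0,90,90,32,1,0,105,105,38,1,0,120,120,44,1,0,135,135,50,1,0,150,150,56,1]
}}

```text
time: 11.55
eef_pos: [0.0728, -0.718, 0.7358]
ee_rot: [[-0.84, 0.518, 0.16], [0.523, 0.852, -0.012], [-0.143, 0.073, -0.987]]
ft_force: [-1.7, 7.1, 5.1]
opening: 0.0854
```

Call:
{"op": "step_arm", "data": {
  "rows": [0,0,0,6,1,0,0,0,12,1,0,0,0,18,1,0,0,0,24,1,0,0,0,30,1,0,0,0,36,1,0,0,0,42,1,0,0,0,48,1,0,0,0,54,1,0,0,0,60,1]
}}

```text
time: 12.38
eef_pos: [0.1395, -0.6827, 0.7406]
ee_rot: [[-0.95, -0.015, 0.311], [0.038, 0.986, 0.164], [-0.309, 0.167, -0.936]]
ft_force: [-0.5, 0.3, -0.7]
opening: 0.0855
```

```bash
python3 st.py
```

```text
12.3833 [ -92.497   37.269   12.033   27.086  138.13  -162.632] [ 0.139 -0.683  0.741]
[[-0.95  -0.015  0.311]
 [ 0.038  0.986  0.164]
 [-0.309  0.167 -0.936]] tilt 20.59353976798135
```

Call:
{"op": "step_arm", "data": {
  "rows": [0,10,0,6,1,0,20,0,12,1,0,30,0,18,1,0,40,0,24,1,0,50,0,30,1,0,60,0,36,1,0,60,0,42,1,0,60,0,48,1,0,60,0,54,1,0,60,0,60,1]
}}

```text
time: 13.22
eef_pos: [0.1797, -0.5844, 0.7829]
ee_rot: [[-0.778, -0.548, 0.307], [-0.327, 0.77, 0.547], [-0.536, 0.325, -0.779]]
ft_force: [0.4, -0.0, 1.4]
opening: 0.0851
```

```bash
python3 st.py
```

```text
13.2167 [ -89.187   36.697   12.031   54.087  157.163 -162.634] [ 0.18  -0.584  0.783]
[[-0.778 -0.548  0.307]
 [-0.327  0.77   0.547]
 [-0.536  0.325 -0.779]] tilt 38.82915533708015
```

```bash
cat > clr.py <<'E'
from h import *
np.set_printoptions(precision=1,suppress=True)
def clr(R,off=(0,0),prt=True):
    # R: columns; rotate so that y_tool horizontal perpendicular to stand x
    ang=np.arctan2(R[1,1],R[0,1]); a=np.pi/2-ang
    c,s=np.cos(a),np.sin(a);R=np.array([[c,-s,0],[s,c,0],[0,0,1]])@R
    th=np.linspace(0,2*np.pi,73)
    best=[]
    for rr,z in((60,120),(60,124),(50,150),(35,180),(30,210)):
        P=np.stack([35+rr*np.cos(th)-off[0],rr*np.sin(th)-off[1],0*th+z],1)
        T=P@R   # tool coords
        d=np.maximum(np.abs(T[:,0])-38,np.abs(T[:,1])-42.5)
        i=d.argmin();best.append((z,d[i],T[i]))
    return R,best
if __name__=='__main__':
    R=np.array(robot.sense()['ee_rot'])
    for off in((0,0),(-12,0)):
        R2,b=clr(R,off);print(R2)
        for q in b: print(off,q)
E
python3 clr.py
```

```text
[[-0.8 -0.   0.6]
 [ 0.2  0.9  0.3]
 [-0.5  0.3 -0.8]]
(0, 0) (120, np.float64(4.963458965952846), array([ -43. ,   44. , -106.1]))
(0, 0) (124, np.float64(7.107914473297505), array([ -45.1,   45.3, -109.2]))
(0, 0) (150, np.float64(29.078603188552847), array([ -67.1,   61. , -120.9]))
(0, 0) (180, np.float64(57.813211947984854), array([ -95.8,   67.1, -137.1]))
(0, 0) (210, np.float64(78.11369240451882), array([-116.1,   75.6, -158.1]))
[[-0.8 -0.   0.6]
 [ 0.2  0.9  0.3]
 [-0.5  0.3 -0.8]]
(-12, 0) (120, np.float64(14.446371670038978), array([-52.4,  53.7, -95.5]))
(-12, 0) (124, np.float64(16.590827177383638), array([-54.6,  55. , -98.6]))
(-12, 0) (150, np.float64(38.963916278021955), array([ -77. ,   61. , -114.1]))
(-12, 0) (180, np.float64(67.69852503745396), array([-105.7,   67.1, -130.3]))
(-12, 0) (210, np.float64(87.99900549398792), array([-126. ,   75.6, -151.3]))
```

Call:
{"op": "step_arm", "data": {
  "rows": [0,0,-5,6,1,0,0,-10,12,1,0,0,-15,18,1,0,0,-20,24,1,0,0,-25,30,1,0,0,-30,36,1,0,0,-30,40,1,0,0,-30,40,1,0,0,-30,40,1,0,0,-30,40,1]
}}

```text
time: 14.05
eef_pos: [0.2768, -0.5415, 0.7796]
ee_rot: [[-0.48, -0.86, 0.174], [-0.54, 0.446, 0.714], [-0.691, 0.249, -0.679]]
ft_force: [0.0, 0.3, -0.2]
opening: 0.0856
```

```bash
python3 st.py; python3 clr.py
```

```text
14.05 [ -79.095   38.753   12.033   71.296  161.189 -162.629] [ 0.277 -0.541  0.78 ]
[[-0.48  -0.86   0.174]
 [-0.54   0.446  0.714]
 [-0.691  0.249 -0.679]] tilt 47.268158957068465
[[-0.7  0.   0.7]
 [ 0.2  1.   0.2]
 [-0.7  0.2 -0.7]]
(0, 0) (120, np.float64(26.08265539868114), array([-64.1,  44.9, -95.1]))
(0, 0) (124, np.float64(28.8468297595724), array([-66.8,  45.9, -97.8]))
(0, 0) (150, np.float64(54.04144018831755), array([ -92. ,   49.9, -109. ]))
(0, 0) (180, np.float64(85.61396351942997), array([-123.6,   53.6, -119.7]))
(0, 0) (210, np.float64(109.95900976759037), array([-148. ,   59.8, -136.8]))
[[-0.7  0.   0.7]
 [ 0.2  1.   0.2]
 [-0.7  0.2 -0.7]]
(-12, 0) (120, np.float64(34.490296679705935), array([-72.5,  44.9, -86.5]))
(-12, 0) (124, np.float64(37.25447104059718), array([-75.3,  45.9, -89.3]))
(-12, 0) (150, np.float64(62.44908146934233), array([-100.4,   49.9, -100.5]))
(-12, 0) (180, np.float64(94.02160480045475), array([-132. ,   53.6, -111.1]))
(-12, 0) (210, np.float64(118.36665104861515), array([-156.4,   59.8, -128.3]))
```

Run:
```python
from h import *
np.set_printoptions(precision=4,suppress=True)
A=[]
for n in('side','top'):
    p=snap(n);W=cloud(p);m=robot.masks_of(p,'pot')[0]['mask']
    P=W[m];P=P[~np.isnan(P[:,0])]
    b=P[(P[:,2]>.147)&(P[:,2]<.165)]
    b=b[(abs(b[:,0]-.505)<.05)&(abs(b[:,1]-.33)<.05)]
    print(n,len(b),b.min(0),b.max(0),np.median(b,0)); l=cv2.fitLine(b[:,:2].astype(np.float32),cv2.DIST_HUBER,0,.01,.01).ravel();print('dir',np.degrees(np.arctan2(l[1],l[0])),l)
    l2=P[(P[:,2]>.1)&(P[:,2]<.115)];print('lid',len(l2),cv2.minEnclosingCircle((l2[:,:2]*1000).astype(np.float32)),l2[:,2].mean())
    c=P[(P[:,2]>.06)&(P[:,2]<.095)]
    from scipy.optimize import least_squares
    r=least_squares(lambda x:np.hypot(c[:,0]-x[0],c[:,1]-x[1])-x[2],[.507,.33,.035],loss='soft_l1',f_scale=.002);print('body',len(c),r.x)
    if n=='side':
        x,y,w,h=150,280,110,130;save(cv2.resize(p['image'][y:y+h,x:x+w],None,fx=5,fy=5,interpolation=cv2.INTER_CUBIC),'potcrop.png')
```

```text
side 214 [0.4717 0.3286 0.147 ] [0.545  0.3449 0.1615] [0.5052 0.338  0.1569]
dir -5.360731 [ 0.9956 -0.0934  0.511   0.3376]
lid 899 ((508.4378662109375, 334.868896484375), 39.02922821044922) 0.1094170849896176
body 620 [0.5098 0.3344 0.0352]
top 156 [0.4736 0.3261 0.1475] [0.5271 0.3411 0.1629] [0.4983 0.3339 0.1571]
dir -9.526967 [ 0.9862 -0.1655  0.494   0.3345]
lid 865 ((508.85894775390625, 332.8720397949219), 37.744380950927734) 0.10894002319056229
body 200 [0.5103 0.3342 0.0353]
```

View pics/potcrop.png

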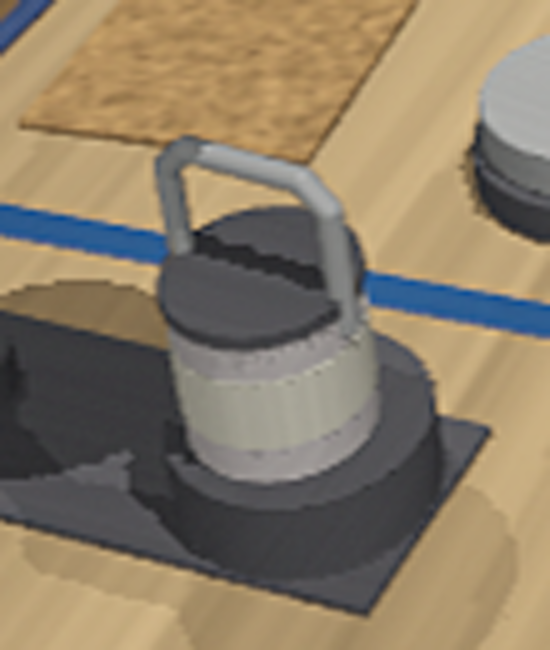

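Call:
{"op": "step_arm", "data": {
  "rows": [10,15,-8,-1,0.2,25,45,-24,-3,0.2,40,77,-40,-5,0.2,55,108,-56,-8,0.2,70,139,-72,-11,0.2,85,170,-88,-14,0.2,100,201,-104,-17,0.2,115,232,-120,-20,0.2,129,262,-140,-23,0.2,143,291,-160,-26,0.2]
}}

```text
time: 15.08
eef_pos: [0.4092, -0.3203, 0.7039]
ee_rot: [[-0.672, -0.57, 0.473], [-0.268, 0.782, 0.562], [-0.69, 0.251, -0.679]]
ft_force: [0.7, -0.2, 2.2]
opening: 0.0512
```

```bash
python3 st.py
```

```text
15.0833 [ -66.587   -2.061   72.404   51.165  122.496 -162.628] [ 0.409 -0.32   0.704]
[[-0.672 -0.57   0.473]
 [-0.268  0.782  0.562]
 [-0.69   0.251 -0.679]] tilt 47.25098315201423
```

Call:
{"op": "step_arm", "data": {
  "rows": [0,34,-15,-3,0.2,0,70,-30,-6,0.2,0,106,-48,-9,0.2,0,142,-66,-12,0.2,0,178,-84,-15,0.2,0,214,-102,-18,0.2,0,250,-120,-21,0.2,0,286,-138,-24,0.2,-2,322,-158,-27,0.2,-5,355,-180,-30,0.2]
}}

```text
time: 15.92
eef_pos: [0.4037, 0.0337, 0.5239]
ee_rot: [[-0.713, -0.102, 0.694], [0.107, 0.962, 0.251], [-0.693, 0.254, -0.675]]
ft_force: [0.8, 0.7, -0.3]
opening: 0.0513
```

```bash
python3 st.py
```

```text
15.9167 [ -29.137  -47.851  121.889   35.503   73.754 -119.045] [0.404 0.034 0.524]
[[-0.713 -0.102  0.694]
 [ 0.107  0.962  0.251]
 [-0.693  0.254 -0.675]] tilt 47.5842354228275
```

Call:
{"op": "step_arm", "data": {
  "rows": [5,30,-25,-1,0.2,10,60,-52,-3,0.2,14,90,-80,-5,0.2,14,120,-108,-7,0.2,14,150,-136,-9,0.2,12,180,-164,-11,0.2,10,210,-192,-13,0.2,8,240,-220,-13,0.2,4,267,-250,-13,0.2,1,289,-276,-13,0.2]
}}

```text
time: 16.75
eef_pos: [0.4102, 0.2889, 0.2841]
ee_rot: [[-0.672, 0.113, 0.732], [0.265, 0.96, 0.095], [-0.692, 0.257, -0.675]]
ft_force: [0.5, -0.5, 1.0]
opening: 0.0509
```

```bash
python3 st.py
python3 - <<'E'
from h import *
p=snap('side');save(p,'s1.png');p=snap('wrist');save(p,'w1.png')
E
```

```text
16.75 [ 31.302 -24.644 133.821 -35.768  30.801 -21.191] [0.41  0.289 0.284]
[[-0.672  0.113  0.732]
 [ 0.265  0.96   0.095]
 [-0.692  0.257 -0.675]] tilt 47.5786756182334
```

View pics/s1.png

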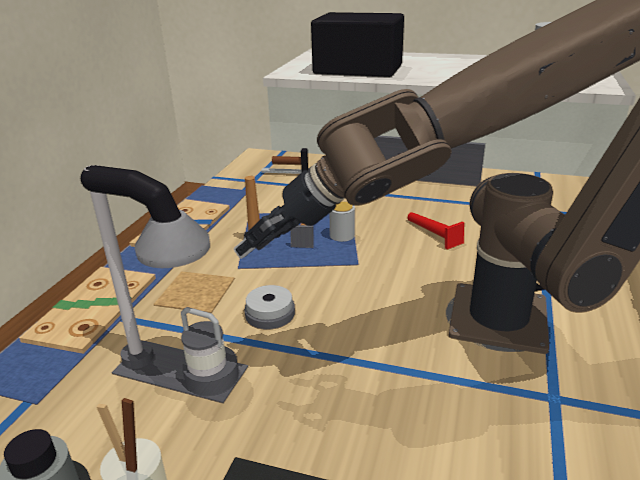

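View pics/w1.png

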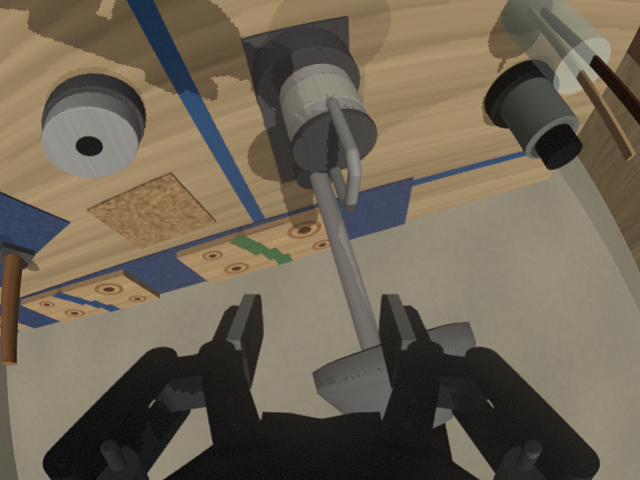

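Call:
{"op": "step_arm", "data": {
  "rows": [8,8,-15,0,0.2,18,16,-34,0,0.2,28,26,-54,0,0.2,38,34,-72,0,0.2,46,40,-84,0,0.2,55,41,-92,0,0.2,66,42.5,-103,0,0.2,78,44,-114,0,0.2,90,46,-124,0,0.2,90,46,-124,0,0.2]
}}

```text
time: 17.68
eef_pos: [0.5026, 0.3321, 0.1596]
ee_rot: [[-0.673, 0.117, 0.731], [0.265, 0.96, 0.09], [-0.691, 0.254, -0.677]]
ft_force: [-0.9, -0.5, 0.4]
opening: 0.0511
```

```bash
python3 st.py
python3 - <<'E'
from h import *
p=snap('side');i=p['image'];save(cv2.resize(i[150:420,80:440],None,fx=2,fy=2),'s2.png');p=snap('wrist');save(p,'w2.png')
E
```

```text
17.6833 [ 29.974   1.725 126.666 -69.102  17.878  14.33 ] [0.503 0.332 0.16 ]
[[-0.673  0.117  0.731]
 [ 0.265  0.96   0.09 ]
 [-0.691  0.254 -0.677]] tilt 47.4001927448794
```

View pics/s2.png

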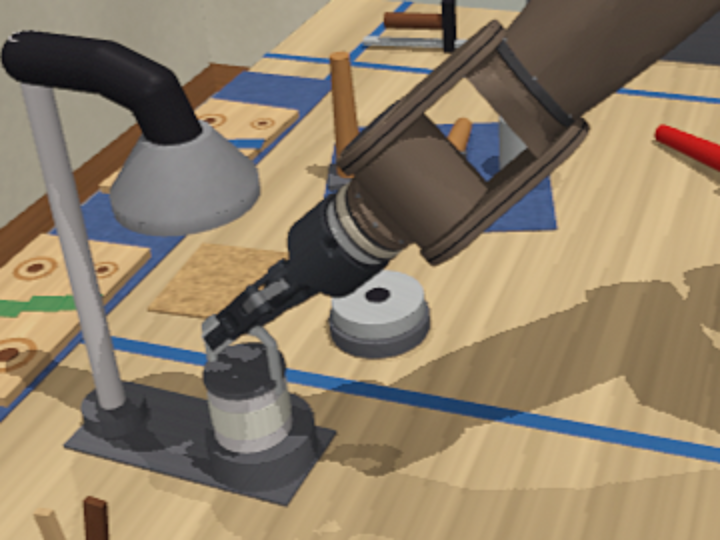

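View pics/w2.png

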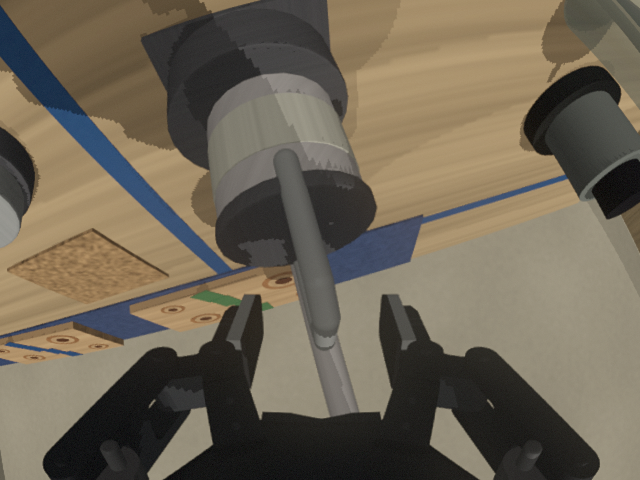

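Call:
{"op": "step_arm", "data": {
  "rows": [0,0,0,0,-1,0,0,0,0,-1,0,0,0,0,-1,0,0,0,0,-1,0,0,0,0,-1,0,0,0,0,-1,0,0,0,0,-1,0,0,0,0,-1,0,0,2,0,-1,0,0,5,0,-1],
  "squeeze": 60
}}

```text
time: 18.62
eef_pos: [0.4989, 0.3326, 0.162]
ee_rot: [[-0.677, 0.116, 0.727], [0.263, 0.961, 0.091], [-0.688, 0.253, -0.68]]
ft_force: [0.4, -0.7, -4.6]
opening: 0.0082
```

Call:
{"op": "step_arm", "data": {
  "rows": [0,0,8,0,-1,-3,0,18,0,-1,-6,-12,22,0,-1,-6,-35,22,0,-1,-6,-63,22,0,-1,-3,-93,22,0,-1,8,-120,22,0,-1,30,-143,22,0,-1,56,-165,22,0,-1,80,-185,22,0,-1]
}}

```text
time: 19.45
eef_pos: [0.5367, 0.1837, 0.2049]
ee_rot: [[-0.698, 0.126, 0.705], [0.261, 0.962, 0.086], [-0.667, 0.243, -0.704]]
ft_force: [0.9, -0.3, -4.5]
opening: 0.0082
```

```bash
python3 st.py
python3 - <<'E'
from h import *
np.set_printoptions(precision=4,suppress=True)
p=snap('side');i=p['image'];save(cv2.resize(i[120:420,80:480],None,fx=2,fy=2),'s3.png')
from scipy.optimize import least_squares
for n in('side','top'):
    p=snap(n) if n=='top' else p
    W=cloud(p)
    for nm in('pot','tile'):
      for mm in robot.masks_of(p,nm)[:1]:
        P=W[mm['mask']];P=P[~np.isnan(P[:,0])]
        if nm=='tile': print(n,nm,mm['conf'],[ (v[0],v[1],v[2]) if 0 else v for v in cv2.minAreaRect((P[:,:2]*1000).astype(np.float32))]);continue
        print(n,nm,mm['conf'],np.percentile(P,1,0),np.percentile(P,99,0))
E
```

```text
19.45 [  9.334 -10.317 131.415  -7.201  13.791 -61.259] [0.537 0.184 0.205]
[[-0.698  0.126  0.705]
 [ 0.261  0.962  0.086]
 [-0.667  0.243 -0.704]] tilt 45.241431492917776
side pot 0.66 [ 0.5065 -0.0346  0.0002] [0.6736 0.2209 0.1978]
side tile 0.91 [(676.8624267578125, 132.07192993164062), (125.19952392578125, 264.2589416503906), 40.276283264160156]
top pot 0.89 [ 0.5249  0.1474 -0.0021] [0.6258 0.2152 0.2077]
top tile 0.56 [(675.9159545898438, 79.84123229980469), (142.99740600585938, 139.87149047851562), 3.4855387210845947]
```

View pics/s3.png

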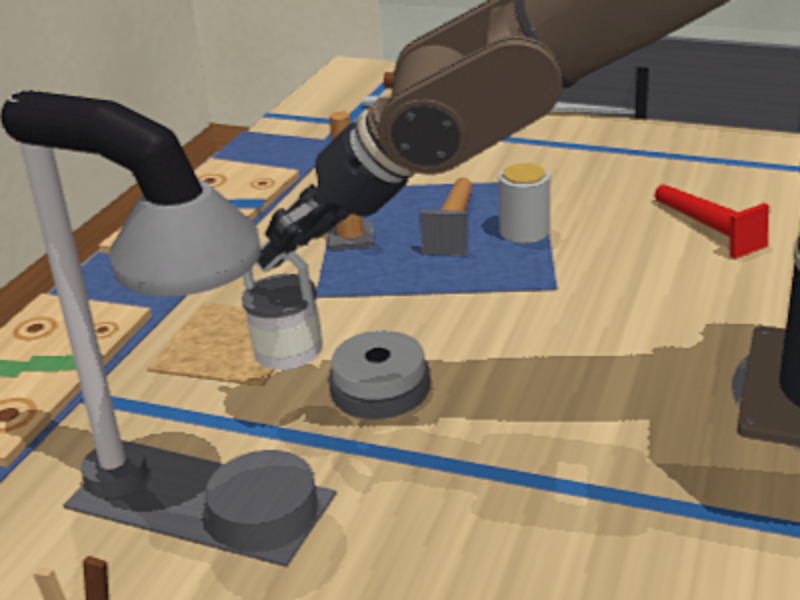

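Call:
{"op": "step_arm", "data": {
  "rows": [8,-9,0,-3,-1,22,-20,0,-6,-1,36,-31,0,-9,-1,50,-42,0,-12,-1,64,-53,0,-15,-1,78,-64,0,-18,-1,92,-75,0,-21,-1,106,-85,0,-24,-1,120,-95,0,-26,-1,130,-101,0,-28,-1]
}}

```text
time: 20.58
eef_pos: [0.6682, 0.0844, 0.2059]
ee_rot: [[-0.491, 0.562, 0.666], [0.557, 0.79, -0.257], [-0.67, 0.245, -0.701]]
ft_force: [-0.6, -0.7, -3.7]
opening: 0.0081
```

```bash
python3 st.py
cat > pot.py <<'E'
from h import *
from scipy.optimize import least_squares
np.set_printoptions(precision=4,suppress=True)
for n in('side','top'):
    p=snap(n);W=cloud(p);m=robot.masks_of(p,'pot')
    if not m: print('none');continue
    mm=m[0];P=W[mm['mask']];P=P[~np.isnan(P[:,0])]
    print(n,mm['conf'],np.array(mm['bbox']),len(P),np.percentile(P,1,0),np.percentile(P,99,0),np.median(P,0))
    x0,y0,x1,y1=[int(v) for v in mm['bbox']];x0=max(0,x0-40);y0=max(0,y0-60)
    save(cv2.resize(p['image'][y0:y1+40,x0:x1+50],None,fx=4,fy=4,interpolation=cv2.INTER_CUBIC)[:590,:790],'pot_%s_%d.png'%(n,int(robot.sense()['time']*100)))
    np.save('P_%s.npy'%n,P)
    hz=np.histogram(P[:,2],bins=np.arange(-.01,.25,.01));print(list(zip(np.round(hz[1],3).tolist(),hz[0].tolist())))
E
python3 pot.py; ls pics
```

```text
20.5833 [  4.488   6.667 114.901 -49.808  23.78   -4.096] [0.668 0.084 0.206]
[[-0.491  0.562  0.666]
 [ 0.557  0.79  -0.257]
 [-0.67   0.245 -0.701]] tilt 45.51070073560828
side 0.6 [184.8 254.4 206.6 269. ] 149 [ 0.4845 -0.0432 -0.0005] [0.7245 0.3644 0.2759] [0.6461 0.1042 0.0944]
[(-0.01, 4), (0.0, 3), (0.01, 0), (0.02, 0), (0.03, 0), (0.04, 0), (0.05, 0), (0.06, 0), (0.07, 0), (0.08, 24), (0.09, 89), (0.1, 20), (0.11, 0), (0.12, 0), (0.13, 0), (0.14, 0), (0.15, 0), (0.16, 0), (0.17, 0), (0.18, 0), (0.19, 0), (0.2, 0), (0.21, 0), (0.22, 0), (0.23, 0)]
top 0.93 [259.4  79.8 286.9 120. ] 413 [0.6543 0.0448 0.0954] [0.7088 0.089  0.2064] [0.6826 0.0598 0.1553]
[(-0.01, 1), (0.0, 3), (0.01, 0), (0.02, 0), (0.03, 0), (0.04, 0), (0.05, 0), (0.06, 0), (0.07, 0), (0.08, 0), (0.09, 1), (0.1, 6), (0.11, 6), (0.12, 12), (0.13, 12), (0.14, 7), (0.15, 221), (0.16, 12), (0.17, 7), (0.18, 7), (0.19, 23), (0.2, 94), (0.21, 0), (0.22, 1), (0.23, 0)]
pot_side_2068.png
pot_top_2078.png
potcrop.png
s1.png
s2.png
s3.png
side0.png
top0.png
w1.png
w2.png
wrist0.png
```

Run:
```python
from h import *
np.set_printoptions(precision=4,suppress=True)
p=snap('top');save(cv2.resize(p['image'][40:220,180:400],None,fx=3,fy=3),'t4.png')
q=snap('side');save(cv2.resize(q['image'][160:340,120:340],None,fx=3,fy=3),'s4.png')
for pp,n in((p,'top'),(q,'side')):
    W=cloud(pp)
    m=(W[...,2]>.07)&(W[...,2]<.165)&(abs(W[...,0]-.675)<.06)&(abs(W[...,1]-.081)<.06)
    P=W[m];l=P[(P[:,2]>.14)]; print(n,len(P),len(l),l.min(0) if len(l) else '',l.max(0) if len(l) else '')
    if len(l)>5: print(cv2.minEnclosingCircle((l[:,:2]*1000).astype(np.float32)))
    if len(l)>30:
        A=np.c_[l[:,:2],np.ones(len(l))];k=(l[:,2]>.145)&(l[:,2]<.162);print('plane',np.linalg.lstsq(A[k],l[k,2],rcond=None)[0],k.sum())
    from scipy.optimize import least_squares
    c=P[(P[:,2]<.13)]
    if len(c)>40:
        r=least_squares(lambda x:np.hypot(c[:,0]-x[0],c[:,1]-x[1])-.0352,[.675,.081],loss='soft_l1',f_scale=.002);print('body',len(c),r.x,r.cost)
```

```text
top 306 241 [0.6498 0.0447 0.1483] [0.7081 0.0734 0.1618]
((678.958740234375, 61.229454040527344), 29.90888023376465)
plane [-0.01    0.0415  0.1583] 241
body 54 [0.6739 0.0822] 1.02960831782209e-05
side 152 0  
body 152 [0.673  0.0823] 0.00019588895496575122
```

View pics/t4.png

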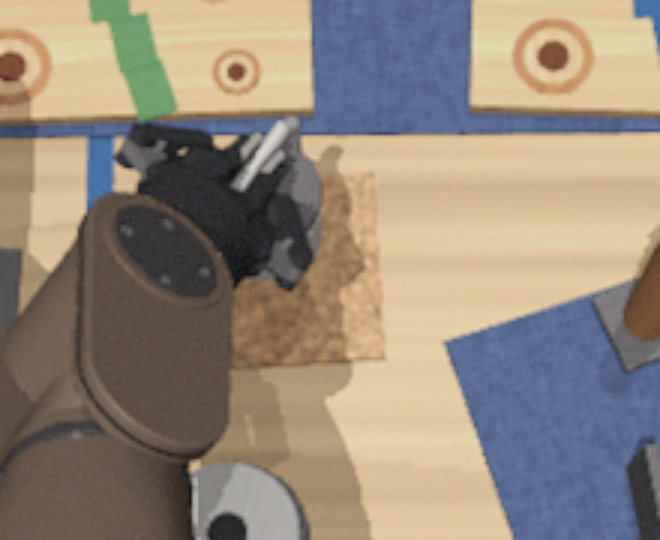

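View pics/s4.png

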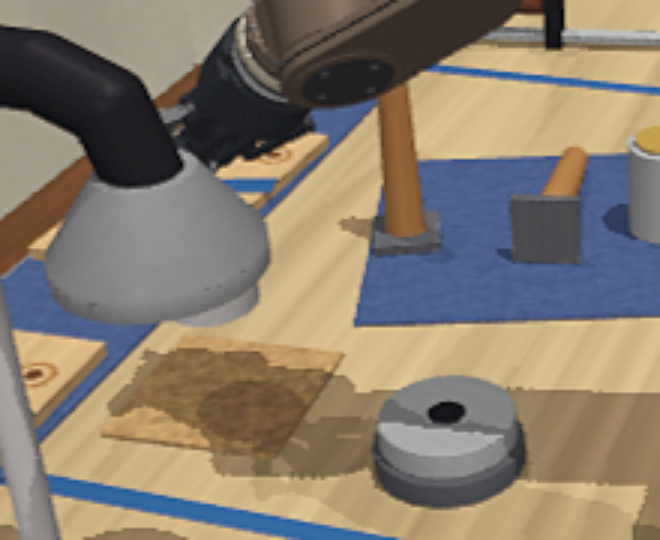

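Call:
{"op": "step_arm", "data": {
  "rows": [0,0,-8,0,-1,0,0,-20,0,-1,0,0,-34,0,-1,0,0,-48,0,-1,0,0,-60,0,-1,0,0,-68,0,-1,0,0,-73,0,-1,0,0,-76,0,-1,0,0,-76,0,-1,0,0,-76,0,-1]
}}

```text
time: 21.72
eef_pos: [0.6678, 0.0842, 0.1313]
ee_rot: [[-0.49, 0.561, 0.667], [0.556, 0.791, -0.256], [-0.671, 0.245, -0.7]]
ft_force: [0.4, -0.0, -3.3]
opening: 0.0084
```

```bash
python3 st.py
python3 - <<'E'
from h import *
np.set_printoptions(precision=4,suppress=True)
from scipy.optimize import least_squares
print(np.array(robot.sense()['ft_force']))
p=snap('top');q=snap('side');save(cv2.resize(q['image'][160:340,120:340],None,fx=3,fy=3),'s5.png')
for pp,n in((p,'top'),(q,'side')):
    W=cloud(pp)
    m=(W[...,2]>.011)&(W[...,2]<.09)&(abs(W[...,0]-.675)<.06)&(abs(W[...,1]-.081)<.06)
    P=W[m];l=P[(P[:,2]>.06)]; 
    print(n,len(l),l[:,2].mean() if len(l) else 0,P[:,2].min())
    c=P[(P[:,2]<.055)]
    if len(c)>40:
        r=least_squares(lambda x:np.hypot(c[:,0]-x[0],c[:,1]-x[1])-.0352,[.675,.081],loss='soft_l1',f_scale=.002);print('body',len(c),r.x,r.cost)
    if len(l)>30: print(cv2.minEnclosingCircle((l[:,:2]*1000).astype(np.float32)),np.percentile(l[:,2],[5,50,95]))
E
```

```text
21.7167 [  4.462  13.285 116.636 -68.214  19.307  15.562] [0.668 0.084 0.131]
[[-0.49   0.561  0.667]
 [ 0.556  0.791 -0.256]
 [-0.671  0.245 -0.7  ]] tilt 45.59315837358003
[ 0.3654 -0.0322 -3.2979]
top 223 0.07937467402697897 0.011780811807027758
((682.647216796875, 65.68400573730469), 33.61546325683594) [0.0749 0.0794 0.0836]
side 438 0.07578491194870203 0.011102002833033614
body 493 [0.6747 0.0815] 0.000589950051617876
((671.5093994140625, 81.52810668945312), 39.99490737915039) [0.062  0.0793 0.0839]
```

View pics/s5.png

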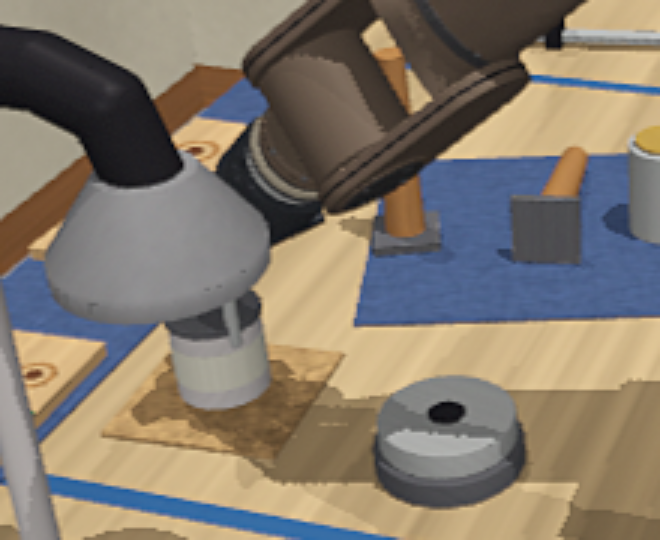

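Call:
{"op": "step_arm", "data": {
  "rows": [0,0,-2,0,-1,0,0,-4,0,-1,0,0,-6,0,-1,0,0,-6,0,-1,0,0,-6,0,-1,0,0,-6,0,-0.8,0,0,-6,0,-0.5,0,0,-6,0,0,0,0,-6,0,0.2,0,0,-6,0,0.2]
}}

```text
time: 22.65
eef_pos: [0.6685, 0.0838, 0.1259]
ee_rot: [[-0.489, 0.561, 0.667], [0.556, 0.79, -0.257], [-0.672, 0.246, -0.699]]
ft_force: [0.2, -0.0, 0.4]
opening: 0.051
```

```bash
python3 st.py
python3 - <<'E'
from h import *
np.set_printoptions(precision=4,suppress=True)
from scipy.optimize import least_squares
print(np.array(robot.sense()['ft_force']))
p=snap('wrist');save(p,'w6.png');q=snap('side')
for pp,n in((q,'side'),):
    W=cloud(pp)
    m=(W[...,2]>.011)&(W[...,2]<.09)&(abs(W[...,0]-.675)<.06)&(abs(W[...,1]-.081)<.06)
    P=W[m];l=P[(P[:,2]>.06)]; 
    print(np.percentile(l[:,2],[5,50,95]))
    c=P[(P[:,2]<.055)]
    r=least_squares(lambda x:np.hypot(c[:,0]-x[0],c[:,1]-x[1])-.0352,[.675,.081],loss='soft_l1',f_scale=.002);print('body',len(c),r.x,r.cost)
E
```

```text
22.65 [  4.43   13.903 116.627 -70.039  19.097  17.487] [0.669 0.084 0.126]
[[-0.489  0.561  0.667]
 [ 0.556  0.79  -0.257]
 [-0.672  0.246 -0.699]] tilt 45.655652487983126
[ 0.1568 -0.0139  0.3924]
[0.0626 0.0735 0.0783]
body 518 [0.674  0.0817] 0.0005637100374620399
```

View pics/w6.png

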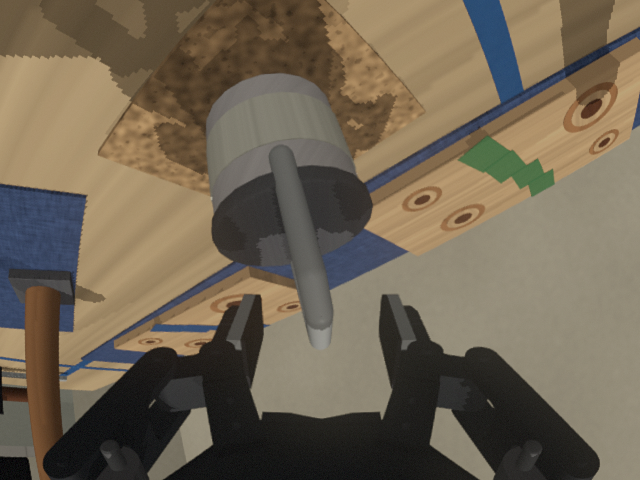

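Call:
{"op": "step_arm", "data": {
  "rows": [-3,1,3,0,0.2,-9,3.5,9.5,0,0.2,-18,7,19,0,0.2,-30,11.5,31,0,0.2,-42,16,44,0,0.2,-55,21,58,0,0.2,-68,26,72,0,0.2,-80,31,90,0,0.2,-90,31,115,0,0.2,-100,31,140,0,0.2]
}}

```text
time: 23.58
eef_pos: [0.5666, 0.1152, 0.2653]
ee_rot: [[-0.492, 0.561, 0.666], [0.556, 0.791, -0.256], [-0.67, 0.244, -0.701]]
ft_force: [0.7, -0.7, -0.1]
opening: 0.0511
```

```bash
python3 st.py
python3 - <<'E'
from h import *
np.set_printoptions(precision=4,suppress=True)
from scipy.optimize import least_squares
q=snap('side');p=snap('top');save(p,'t7.png')
for pp in (q,p):
    W=cloud(pp)
    m=(W[...,2]>.011)&(W[...,2]<.09)&(abs(W[...,0]-.675)<.06)&(abs(W[...,1]-.081)<.06)
    P=W[m];l=P[(P[:,2]>.06)&(P[:,2]<.079)]; 
    print(np.percentile(l[:,2],[5,50,95]),cv2.minEnclosingCircle((l[:,:2]*1000).astype(np.float32)))
for pp in(q,p):
    W=cloud(pp)
    P=W[robot.masks_of(pp,'leg')[0]['mask']];P=P[~np.isnan(P[:,0])];P=P[P[:,2]>.008]
    wood=P[(P[:,1]<-.19)&(P[:,1]>-.36)]
    l=cv2.fitLine(wood[:,:2].astype(np.float32),cv2.DIST_HUBER,0,.01,.01).ravel();d=l[:2]*np.sign(-l[1]);t=(P[:,:2]-l[2:])@d
    print('leg dir',d,np.degrees(np.arctan2(d[1],d[0])),'pt',l[2:],'ends',l[2:]+d*np.percentile(t,.5),l[2:]+d*np.percentile(t,99.5),'top z near tip',np.percentile(P[t>np.percentile(t,99.5)-.03][:,2],95))
E
```

```text
23.5833 [  9.565  -9.469 123.809 -43.257  31.987  -8.867] [0.567 0.115 0.265]
[[-0.492  0.561  0.666]
 [ 0.556  0.791 -0.256]
 [-0.67   0.244 -0.701]] tilt 45.485793044116825
[0.0621 0.0736 0.0766] ((670.8767700195312, 83.5596694946289), 38.94522476196289)
[0.0689 0.0729 0.0765] ((673.4188842773438, 82.34681701660156), 38.008384704589844)
leg dir [ 0.7765 -0.6301] -39.058758 pt [ 0.1669 -0.309 ] ends [ 0.1199 -0.2708] [ 0.2591 -0.3838] top z near tip 0.029769758054343363
leg dir [ 0.7678 -0.6407] -39.84596 pt [ 0.1534 -0.3061] ends [ 0.1188 -0.2772] [ 0.2571 -0.3926] top z near tip 0.028872781390761274
```

View pics/t7.png

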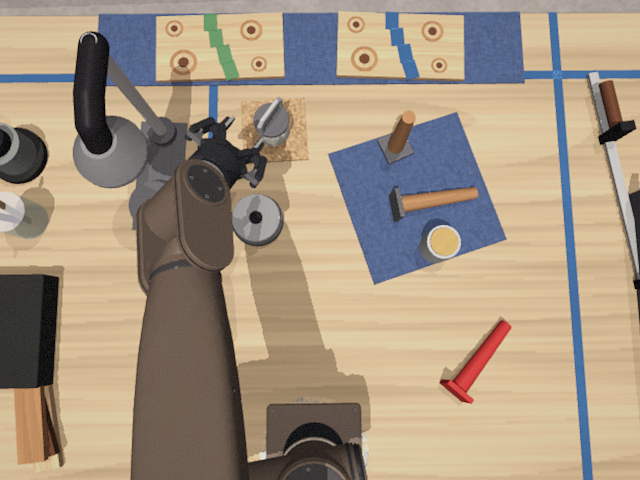

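Pot stands on the tile (272,122). The lying-leg candidates are the wooden one on the mat (397,203)→(477,194), which is meant, and the red one at (480,365), which the task excludes. The top mask took the red one, so I restrict to the mat.

```bash
python3 - <<'E'
from h import *
np.set_printoptions(precision=4,suppress=True)
p=snap('top');save(cv2.resize(p['image'][150:290,350:520],None,fx=4,fy=4,interpolation=cv2.INTER_CUBIC),'legcrop.png')
q=snap('side')
for pp in(q,p):
    W=cloud(pp);m=(W[...,2]>.009)&(W[...,0]>.46)&(W[...,0]<.58)&(W[...,1]<-.14)&(W[...,1]>-.37)&(W[...,2]<.08)
    P=W[m]
    for _ in range(2):
        wood=P[(P[:,1]<-.19)]
        l=cv2.fitLine(wood[:,:2].astype(np.float32),cv2.DIST_HUBER,0,.01,.01).ravel();d=l[:2]*np.sign(-l[1]);t=(P[:,:2]-l[2:])@d;n=(P[:,:2]-l[2:])@np.array([-d[1],d[0]]);P=P[abs(n)<.035]
    t=(P[:,:2]-l[2:])@d
    print(len(P),'dir',d,np.degrees(np.arctan2(d[1],d[0])),'ends',l[2:]+d*np.percentile(t,.3),l[2:]+d*np.percentile(t,99.7))
    for a in np.arange(t.min(),t.max(),.02):
        k=(t>=a)&(t<a+.02)&(P[:,2]>.012);nn=((P[:,:2]-l[2:])@np.array([-d[1],d[0]]))[k]
        print(round(a-t.min(),3),k.sum(),'z95',np.percentile(P[k,2],95) if k.sum()>3 else 0,'n',np.percentile(nn,[3,97]) if k.sum()>3 else 0)
E
cat > kin.py <<'E'
import numpy as np
from scipy.spatial.transform import Rotation as Ro
from scipy.optimize import least_squares
LIM=np.array([[-158.93,158.93],[-51.34,127.21],[12.03,142.37],[-87.48,267.48],[13.55,161.25],[-162.69,162.69]])
def fk(q,par):
    # par: sign4,sign6,off6, wrist lateral etc
    s4,k4,o4,s6,o6=par
    q=np.radians(q);h=.2483;L1,L2,c,Lt,lat=.4429,.5728,.036,.2323,.1008
    R1=Ro.from_euler('z',q[0])
    f=q[1]+q[2]
    w=np.array([L1*np.sin(q[1])+L2*np.sin(f+c),lat,h+L1*np.cos(q[1])+L2*np.cos(f+c)])
    # forearm frame: z along dir at angle f+k4 from vertical -> rotate about y
    R=R1*Ro.from_euler('y',f+k4)*Ro.from_euler('z',s4*q[3]+o4)*Ro.from_euler('y',q[4]-k4)*Ro.from_euler('z',s6*q[5]+o6)
    return R1.apply(w)+R.as_matrix()[:,2]*Lt, R.as_matrix()
E
cat > fit.py <<'E'
from kin import *
np.set_printoptions(precision=4,suppress=True)
D=[([-89.187,36.697,12.031,54.087,157.163,-162.634],[.18,-.584,.783],[[-0.778,-0.548,0.307],[-0.327,0.77,0.547],[-0.536,0.325,-0.779]]),
([-79.095,38.753,12.033,71.296,161.189,-162.629],[.277,-.541,.78],[[-0.48,-0.86,0.174],[-0.54,0.446,0.714],[-0.691,0.249,-0.679]]),
([-29.137,-47.851,121.889,35.503,73.754,-119.045],[.404,.034,.524],[[-0.713,-0.102,0.694],[0.107,0.962,0.251],[-0.693,0.254,-0.675]]),
([29.974,1.725,126.666,-69.102,17.878,14.33],[.503,.332,.16],[[-0.673,0.117,0.731],[0.265,0.96,0.09],[-0.691,0.254,-0.677]]),
([4.462,13.285,116.636,-68.214,19.307,15.562],[.668,.084,.131],[[-0.49,0.561,0.667],[0.556,0.791,-0.256],[-0.671,0.245,-0.7]])]
best=None
for s4 in(1,-1):
  for s6 in(1,-1):
    for o6 in np.radians([0,90,180,270]):
      for k4 in(0,):
        def f(x):
            o=[]
            for q,p,R in D:
                P,M=fk(q,(s4,x[0],x[1],s6,x[2])); o+=list((P-p)*3)+list((M-np.array(R)).ravel())
            return o
        r=least_squares(f,[k4,0,o6])
        if best is None or r.cost<best[0]: best=(r.cost,s4,s6,r.x,r.fun)
print(best[:4],abs(best[4]).max())
E
python3 fit.py
```

```text
654 dir [ 0.1637 -0.9865] -80.57753 ends [ 0.4942 -0.1653] [ 0.5245 -0.3477]
0.0 440 z95 0.06330422070025139 n [-0.0251  0.0318]
0.02 23 z95 0.06465988267493869 n [-0.0216  0.0307]
0.04 1 z95 0 n 0
0.06 26 z95 0.04697518914216227 n [-0.0102  0.0139]
0.08 31 z95 0.04281429959666644 n [-0.0106  0.0158]
0.1 27 z95 0.040442453836167715 n [-0.01    0.0154]
0.12 27 z95 0.038241858270651644 n [-0.0092  0.0138]
0.14 22 z95 0.03594146909147763 n [-0.0083  0.013 ]
0.16 21 z95 0.03332021731795949 n [-0.0082  0.0134]
0.18 15 z95 0.030327711240523487 n [-0.0077  0.0138]
1431 dir [ 0.1788 -0.9839] -79.69902 ends [ 0.4958 -0.1702] [ 0.5283 -0.3487]
0.0 352 z95 0.064576104365239 n [-0.0265  0.0313]
0.02 152 z95 0.049438472897191374 n [-0.0138  0.0171]
0.04 142 z95 0.0476664791720791 n [-0.0132  0.0163]
0.06 145 z95 0.04435043608487768 n [-0.013   0.0167]
0.08 137 z95 0.04174001262926412 n [-0.0127  0.016 ]
0.1 124 z95 0.039243603696697354 n [-0.0121  0.0147]
0.12 126 z95 0.03671935508823168 n [-0.0119  0.014 ]
0.14 117 z95 0.03429729348004163 n [-0.0112  0.0131]
0.16 109 z95 0.03244132840051758 n [-0.0109  0.013 ]
0.18 13 z95 0.028869358138853683 n [-0.0099  0.0127]
(np.float64(0.0007306520664229612), 1, 1, array([ 0.0004, -0.0009,  1.5708])) 0.016348124318340873
```

View pics/legcrop.png

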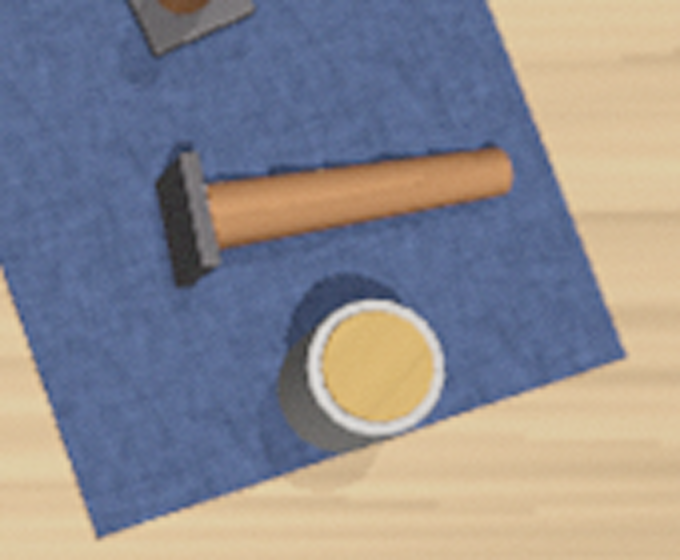

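```bash
cat >> kin.py <<'E'
PAR=(1,0,0,1,np.pi/2)
def FK(q): return fk(q,PAR)
def solve(q,p,R,wr=.3):
    lo,hi=LIM[:,0]+.02,LIM[:,1]-.02
    q=np.clip(q,lo+.001,hi-.001)
    def f(x):
        P,M=FK(x); return np.r_[P-p, wr*Ro.from_matrix(M@R.T).as_rotvec(), 1e-4*np.radians(x-q)]
    return least_squares(f,q,bounds=(lo,hi),x_scale=10.,max_nfev=60).x
def call(q,rows,wr=.3):
    p0,R0=FK(q)
    rows=np.array(rows,float).reshape(-1,4)
    for r in rows:
        pt=p0+r[:3]/1000; Rt=Ro.from_euler('z',r[3],degrees=True).as_matrix()@R0
        p,R=FK(q); d=pt-p;n=np.linalg.norm(d); 
        if n>.0417: pt=p+d/n*.0417
        qn=solve(q,pt,Rt,wr)
        st=qn-q; mx=np.array([159.86,159.86,180,180,180,180])*.7/12
        k=max(1,np.abs(st/mx).max()); q=q+st/k
    return q
def desc(q):
    p,R=FK(q); return np.round(q,1),np.round(p,3),np.round(R,2).tolist(),'tilt',round(np.degrees(np.arccos(-R[2,2])),1)
E
cat > sim.py <<'E'
from kin import *
for wr in (.1,.3,1):
    q=np.array([-93.157,47.892,12.032,5.414,112.182,-92.86])
    q=call(q,[[0,15*i,15*i,5.6*i] for i in range(1,11)],wr);print(wr,desc(q))
    q=call(q,[[0,0,0,6*i] for i in range(1,11)],wr);print(desc(q))
    q=call(q,[[0,min(60,10*i),0,6*i] for i in range(1,11)],wr);print(desc(q))
    q=call(q,[[0,0,-min(5*i,30),min(40,6*i)] for i in range(1,11)],wr);print(desc(q))
E
time python3 sim.py
```

```text
0.1 (array([ -95.2,   36.8,   12.1,   12.3,  130.2, -145.2]), array([ 0.073, -0.721,  0.735]), [[-0.84, 0.52, 0.16], [0.53, 0.85, -0.02], [-0.15, 0.07, -0.99]], 'tilt', np.float64(9.4))
(array([-100.1,   39.4,   12. ,   39.8,  136.6, -162.7]), array([ 0.079, -0.711,  0.731]), [[-0.88, -0.04, 0.48], [0.04, 0.99, 0.16], [-0.48, 0.16, -0.87]], 'tilt', np.float64(30.0))
(array([ -98.3,   44.5,   12.1,   80. ,  161.2, -162.7]), array([ 0.082, -0.642,  0.73 ]), [[-0.5, -0.76, 0.42], [-0.34, 0.62, 0.71], [-0.8, 0.21, -0.57]], 'tilt', np.float64(55.4))
(array([ -97.3,   48.2,   12.1,  100.2,  161.2, -162.7]), array([ 0.092, -0.657,  0.712]), [[-0.16, -0.89, 0.42], [-0.39, 0.45, 0.8], [-0.91, -0.04, -0.42]], 'tilt', np.float64(65.1))
0.3 (array([ -95.2,   36.9,   12.1,   12.3,  130.5, -145.3]), array([ 0.073, -0.72 ,  0.734]), [[-0.84, 0.52, 0.16], [0.53, 0.85, -0.01], [-0.14, 0.07, -0.99]], 'tilt', np.float64(9.3))
(array([ -95. ,   38.5,   12. ,   38.1,  143. , -162.7]), array([ 0.129, -0.671,  0.74 ]), [[-0.9, -0.15, 0.4], [-0.04, 0.96, 0.28], [-0.42, 0.24, -0.87]], 'tilt', np.float64(29.2
[... 438 characters left out ...]
.073, -0.72 ,  0.734]), [[-0.84, 0.52, 0.16], [0.53, 0.85, -0.01], [-0.14, 0.07, -0.99]], 'tilt', np.float64(9.3))
(array([ -61.6,   32.3,   12. ,   17.6,  139.4, -162.7]), array([ 0.429, -0.486,  0.791]), [[-0.9, -0.41, 0.13], [-0.39, 0.9, 0.17], [-0.19, 0.1, -0.98]], 'tilt', np.float64(12.4))
(array([ -16. ,   21.6,   12. ,   28.7,  152.7, -162.7]), array([0.485, 0.019, 0.901]), [[-0.16, -0.98, -0.09], [-0.96, 0.13, 0.26], [-0.24, 0.13, -0.96]], 'tilt', np.float64(15.7))
(array([  11.2,   15.5,   12. ,   39.7,  161.2, -162.7]), array([0.315, 0.214, 0.951]), [[0.48, -0.84, -0.25], [-0.84, -0.52, 0.16], [-0.27, 0.14, -0.95]], 'tilt', np.float64(17.5))
real	0m3.350s
user	0m2.628s
sys	0m0.115s
```

```bash
cat > srch.py <<'E'
from kin import *
q0=np.array([9.565,-9.469,123.809,-43.257,31.987,-8.867])
print(desc(q0))
import itertools,sys
p0=FK(q0)[0]
res=[]
for az,r,z,sg in itertools.product((-60,-30,0,30),(.5,.6,.75),(.3,.45,.6),(1,-1)):
    tgt=np.array([r*np.cos(np.radians(az)),r*np.sin(np.radians(az)),z])
    q=q0.copy();out=[];ok=True
    for c in range(8):
        p=FK(q)[0];d=(tgt-p)*1000;n=np.linalg.norm(d);d=d*min(1,350/max(n,1e-6))
        q=call(q,[np.r_[d*min(1,i/9),sg*6*i] for i in range(1,11)],.35)
        R=FK(q)[1];out.append((round(float(np.degrees(np.arccos(-R[2,2]))),1),round(float(R[2,1]),2)))
    res.append((min(o[0] for o in out),az,r,z,sg,out))
res.sort(key=lambda t:t[0])
for r in res[:8]: print(r)
E
time python3 srch.py
```

```text
(array([  9.6,  -9.5, 123.8, -43.3,  32. ,  -8.9]), array([0.572, 0.113, 0.268]), [[-0.49, 0.56, 0.67], [0.56, 0.79, -0.26], [-0.67, 0.24, -0.7]], 'tilt', np.float64(45.5))
(18.2, -60, 0.5, 0.3, 1, [(33.2, 0.21), (25.2, 0.27), (21.0, 0.32), (18.9, 0.32), (18.2, 0.3), (21.8, 0.36), (38.0, 0.49), (42.5, 0.09)])
(21.4, -30, 0.5, 0.3, 1, [(33.3, 0.21), (25.9, 0.29), (22.9, 0.37), (21.4, 0.36), (23.8, 0.28), (28.2, 0.25), (36.7, 0.2), (39.0, 0.23)])
(21.6, -60, 0.6, 0.3, 1, [(33.2, 0.21), (25.1, 0.28), (22.6, 0.36), (21.6, 0.37), (21.7, 0.33), (24.8, 0.35), (24.2, 0.36), (23.6, 0.35)])
(23.1, 0, 0.5, 0.3, 1, [(35.0, 0.21), (29.6, 0.25), (24.6, 0.35), (23.2, 0.39), (23.1, 0.34), (27.7, 0.26), (37.8, 0.23), (39.4, 0.28)])
(25.5, -60, 0.75, 0.3, 1, [(33.4, 0.21), (25.5, 0.29), (28.5, 0.44), (46.9, 0.62), (51.8, 0.52), (55.8, 0.35), (59.5, 0.12), (75.8, 0.09)])
(27.4, -30, 0.6, 0.3, 1, [(33.6, 0.21), (27.4, 0.31), (32.5, 0.5), (51.2, 0.67), (55.8, 0.58), (59.7, 0.45), (63.3, 0.28), (66.5, 0.07)])
(28.4, -60, 0.6, 0.45, 1, [(33.8, 0.21), (28.4, 0.31), (36.9, 0.49), (44.1, 0.41), (50.2, 0.19), (61.4, -0.02), (69.2, -0.02), (80.8, -0.03)])
(28.4, -60, 0.75, 0.45, 1, [(33.8, 0.21), (28.4, 0.32), (41.8, 0.52), (51.8, 0.43), (57.8, 0.22), (71.3, 0.05), (79.1, 0.05), (92.6, 0.05)])
real	1m25.125s
user	1m21.006s
sys	0m0.132s
```

```bash
cat > feas.py <<'E'
from kin import *
u=np.array([.172,-.985]);foot=np.array([.4975,-.1725])
def path(al,L=.165):
    a=np.radians(al);s=-.003-.03*np.sin(a)+L*np.cos(a);z=.003+.03*np.cos(a)+L*np.sin(a)
    return np.r_[foot+u*s,z]
def feas(R,verbose=False):
    # R current tool orientation; yaw so that y perpendicular to u (two choices)
    out=[]
    yh=np.degrees(np.arctan2(R[1,1],R[0,1]));ua=np.degrees(np.arctan2(u[1],u[0]))
    for add in(90,-90):
        yaw=ua+add-yh;M=Ro.from_euler('z',yaw,degrees=True).as_matrix()@R
        best=9
        for q0 in([-35,10,100,0,60,0],[-35,10,100,-50,60,90],[-35,10,100,50,60,-90],[-35,10,100,90,80,-150],[-35,10,100,170,60,-150],[-35,10,100,90,80,90],[-35,10,100,90,80,0]):
            qs=[];e=0;q=np.array(q0,float)
            for al in(0,30,60,88):
                G=path(al); G=G+[0,0,.012 if al==0 else 0]
                q=solve(q,G-M[:,2]*.006,M,.3); P,RR=FK(q)
                e=max(e,np.linalg.norm(P-(G-M[:,2]*.006))+.3*np.linalg.norm(Ro.from_matrix(RR@M.T).as_rotvec()));qs.append(q)
            if e<best: best,bq=e,qs
        out.append((add,round((yaw+180)%360-180,1),round(best,4),np.round(bq[0],0).tolist(),np.round(bq[-1],0).tolist()))
    return out
if __name__=='__main__':
    for lean in(0,10,20,30,45):
        R=Ro.from_euler('y',-lean,degrees=True).as_matrix()@np.diag([-1.,1,-1])
        print(lean,np.round(R[:,2],2),np.round(R[:,0],2))
        for o in feas(R): print('  ',o)
E
python3 feas.py
```

```text
0 [ 0.  0. -1.] [-1.  0.  0.]
   (90, np.float64(-80.1), np.float64(0.0), [-42.0, 24.0, 105.0, -0.0, 52.0, -52.0], [-28.0, 1.0, 117.0, 0.0, 62.0, -38.0])
   (-90, np.float64(99.9), np.float64(0.0), [-42.0, 24.0, 105.0, -0.0, 52.0, 128.0], [-28.0, 1.0, 117.0, 0.0, 62.0, 142.0])
10 [ 0.17  0.   -0.98] [-0.98  0.   -0.17]
   (90, np.float64(-80.1), np.float64(0.0), [-39.0, 21.0, 109.0, -10.0, 43.0, -42.0], [-24.0, -1.0, 119.0, -10.0, 57.0, -29.0])
   (-90, np.float64(99.9), np.float64(0.0), [-44.0, 27.0, 101.0, 7.0, 61.0, 122.0], [-31.0, 4.0, 114.0, 8.0, 69.0, 135.0])
20 [ 0.34  0.   -0.94] [-0.94  0.   -0.34]
   (90, np.float64(-80.1), np.float64(0.0), [-36.0, 20.0, 112.0, -24.0, 36.0, -28.0], [-20.0, -2.0, 121.0, -22.0, 53.0, -18.0])
   (-90, np.float64(99.9), np.float64(0.0), [-46.0, 31.0, 96.0, 12.0, 70.0, 118.0], [-34.0, 7.0, 112.0, 15.0, 76.0, 130.0])
30 [ 0.5   0.   -0.87] [-0.87  0.   -0.5 ]
   (90, np.float64(-80.1), np.float64(0.0), [-34.0, 19.0, 115.0, -44.0, 32.0, -8.0], [-16.0, -2.0, 123.0, -36.0, 51.0, -4.0])
   (-90, np.float64(99.9), np.float64(0.0), [-48.0, 35.0, 92.0, 16.0, 80.0, 116.0], [-37.0, 11.0, 109.0, 20.0, 83.0, 126.0])
45 [ 0.71  0.   -0.71] [-0.71  0.   -0.71]
   (90, np.float64(-80.1), np.float64(0.0), [-30.0, 21.0, 119.0, -78.0, 34.0, 26.0], [-10.0, 0.0, 126.0, -57.0, 52.0, 16.0])
   (-90, np.float64(99.9), np.float64(0.0), [-50.0, 42.0, 85.0, 21.0, 93.0, 114.0], [-40.0, 18.0, 106.0, 27.0, 94.0, 122.0])
```

```bash
cat > srch2.py <<'E'
from kin import *
import sys
from multiprocessing import Pool
q0=np.array([9.565,-9.469,123.809,-43.257,31.987,-8.867])
def run(seed):
    rg=np.random.default_rng(seed);q=q0.copy();seq=[];best=(9,)
    for c in range(4):
        az=np.radians(rg.uniform(-75,10));r=rg.uniform(.45,.85);z=rg.uniform(.25,.8);roll=rg.uniform(-65,65)
        tgt=np.array([r*np.cos(az),r*np.sin(az),z]);p=FK(q)[0];d=(tgt-p)*1000;d*=min(1,350/np.linalg.norm(d))
        d=np.round(d,-1);roll=round(roll/5)*5
        q=call(q,[np.r_[d*i/5,roll*i/5] for i in range(1,6)] if 0 else [np.r_[d*min(1,i/9),roll*min(1,i/9)] for i in range(1,11)],.35)
        R=FK(q)[1];seq.append((d.tolist(),roll,round(float(np.degrees(np.arccos(-R[2,2]))),1),round(float(R[2,1]),3)))
        P=FK(q)[0]
        J=abs(R[2,1])+.02*c+(0.004*max(0,np.degrees(np.arccos(-R[2,2]))-45))+(.2 if R[2,0]>.1 else 0)
        if J<best[0]: best=(J,list(seq))
    return best
if __name__=='__main__':
    with Pool() as po: res=po.map(run,range(int(sys.argv[1])))
    res.sort(key=lambda t:t[0])
    for r in res[:10]: print(round(r[0],3),r[1])
E
nproc; time timeout 500 python3 srch2.py 600
```

```text
4
0.193 [([-130.0, -330.0, 0.0], 65, 30.2, 0.193)]
0.193 [([-170.0, -300.0, 10.0], 65, 30.2, 0.193)]
0.195 [([-130.0, -320.0, 30.0], 65, 30.3, 0.195)]
0.196 [([-140.0, -320.0, 50.0], 65, 30.4, 0.196)]
0.197 [([40.0, -350.0, 0.0], 65, 30.9, 0.197)]
0.199 [([-70.0, -330.0, 100.0], 65, 30.9, 0.199)]
0.201 [([-130.0, -330.0, 10.0], 60, 31.8, 0.201)]
0.204 [([-140.0, -270.0, 170.0], 65, 31.5, 0.204)]
0.204 [([-130.0, -320.0, 60.0], 60, 32.1, 0.204)]
0.205 [([-80.0, -330.0, 70.0], 60, 32.3, 0.205)]
real	0m58.418s
user	3m31.097s
sys	0m0.152s
```

```bash
cat > srch3.py <<'E'
from kin import *
import sys
from multiprocessing import Pool
q0=np.array(eval(sys.argv[2])) if len(sys.argv)>2 else np.array([9.565,-9.469,123.809,-43.257,31.987,-8.867])
def run(seed):
    rg=np.random.default_rng(seed);q=q0.copy();seq=[];best=(9,)
    for c in range(4):
        while 1:
            tgt=np.array([rg.uniform(.36,.62),rg.uniform(-.12,.02),rg.uniform(.13,.5)])
            if c==0 or 1: break
        roll=rg.uniform(-65,65) if rg.random()<.7 else rg.uniform(-15,15)
        p=FK(q)[0];d=(tgt-p)*1000;d*=min(1,350/np.linalg.norm(d))
        d=np.round(d,-1);roll=round(roll/5)*5
        zmin=1
        q=call(q,[np.r_[d*min(1,i/9),roll*min(1,i/9)] for i in range(1,11)],.35)
        P,R=FK(q);seq.append((d.tolist(),roll,round(float(np.degrees(np.arccos(-R[2,2]))),1),round(float(R[2,1]),3),np.round(P,3).tolist()))
        if P[2]<.11: break
        lean=np.degrees(np.arccos(-R[2,2]))
        J=abs(R[2,1])*2+.03*c+.01*max(0,lean-12)
        if J<best[0]: best=(J,list(seq),np.round(q,1).tolist())
    return best
if __name__=='__main__':
    with Pool() as po: res=po.map(run,range(int(sys.argv[1])))
    res=[r for r in res if len(r)>1];res.sort(key=lambda t:t[0])
    for r in res[:7]: print(round(r[0],3),r[1:])
E
time timeout 570 python3 srch3.py 2500
```

```text
0.302 ([([-20.0, -90.0, -130.0], 5, 44.7, 0.213, [0.552, 0.03, 0.142]), ([-100.0, -70.0, 130.0], 65, 24.1, 0.077, [0.484, -0.022, 0.138]), ([10.0, -90.0, 110.0], 50, 20.2, 0.08, [0.502, -0.095, 0.255])], [-31.2, -9.0, 118.7, 21.4, 67.5, -162.7])
0.441 ([([-50.0, -200.0, -130.0], -5, 43.9, 0.203, [0.523, -0.079, 0.146]), ([80.0, 10.0, 340.0], 60, 28.9, 0.131, [0.497, -0.095, 0.16]), ([120.0, 100.0, 130.0], -60, 27.0, 0.116, [0.573, -0.03, 0.238])], [-5.0, -1.6, 114.9, -26.3, 51.6, -11.5])
0.462 ([([-130.0, -180.0, -130.0], -10, 43.0, 0.21, [0.473, -0.065, 0.144]), ([-90.0, -10.0, 340.0], 60, 27.7, 0.138, [0.425, -0.09, 0.166])], [-32.1, -25.3, 142.1, 19.2, 39.7, -112.0])
0.484 ([([-200.0, -130.0, 70.0], -10, 45.2, 0.237, [0.378, -0.015, 0.337]), ([240.0, -20.0, -30.0], -5, 45.2, 0.237, [0.618, -0.035, 0.307]), ([-50.0, -80.0, -160.0], 0, 45.2, 0.237, [0.568, -0.115, 0.147]), ([-140.0, 50.0, 130.0], 60, 28.1, 0.117, [0.481, -0.123, 0.142])], [-28.8, -11.8, 135.5, 11.7, 29.2, -96.7])
0.485 ([([10.0, -130.0, -110.0], -10, 45.5, 0.244, [0.582, -0.017, 0.158]), ([-130.0, -80.0, 20.0], 50, 30.1, 0.137, [0.488, -0.069, 0.132])], [-22.2, -11.9, 137.3, 11.4, 25.3, -93.0])
0.488 ([([-70.0, -190.0, -0.0], 65, 30.6, 0.194, [0.522, 0.031, 0.225]), ([0.0, -60.0, 30.0], -50, 30.6, 0.194, [0.522, -0.029, 0.255]), ([-150.0, 30.0, -120.0], 10, 26.9, 0.139, [0.419, 0.009, 0.151])], [-7.5, -23.1, 142.3, -15.6, 36.3, -41.0])
0.495 ([([30.0, -140.0, -110.0], -5, 45.5, 0.244, [0.602, -0.027, 0.158]), ([-20.0, -80.0, 130.0], 55, 29.5, 0.145, [0.557, -0.07, 0.153])], [-20.9, -3.7, 127.4, 16.8, 28.9, -102.1])
real	3m14.319s
user	11m50.930s
sys	0m0.139s
```

Call:
{"op": "step_arm", "data": {
  "rows": [-2,-10,-14,1,0.2,-4,-20,-29,1,0.2,-7,-30,-43,2,0.2,-9,-40,-58,2,0.2,-11,-50,-72,3,0.2,-13,-60,-87,3,0.2,-16,-70,-101,4,0.2,-18,-80,-116,4,0.2,-20,-90,-130,5,0.2,-20,-90,-130,5,0.2]
}}

```text
time: 24.72
eef_pos: [0.5454, 0.0378, 0.141]
ee_rot: [[-0.542, 0.514, 0.665], [0.512, 0.829, -0.224], [-0.666, 0.219, -0.713]]
ft_force: [-0.5, 0.4, -0.5]
opening: 0.0511
```

```bash
python3 st.py
```

```text
24.7167 [ -1.86   -4.465 134.106 -59.31   13.616  -1.091] [0.545 0.038 0.141]
[[-0.542  0.514  0.665]
 [ 0.512  0.829 -0.224]
 [-0.666  0.219 -0.713]] tilt 44.55513448590919
```

Matches the simulation; next the planned −100, −70, +130, roll 65.

Call:
{"op": "step_arm", "data": {
  "rows": [-11,-8,14,7,0.2,-22,-16,29,14,0.2,-33,-23,43,22,0.2,-44,-31,58,29,0.2,-56,-39,72,36,0.2,-67,-47,87,43,0.2,-78,-54,101,51,0.2,-89,-62,116,58,0.2,-100,-70,130,65,0.2,-100,-70,130,65,0.2]
}}

```text
time: 25.55
eef_pos: [0.4701, -0.0203, 0.2357]
ee_rot: [[-0.722, 0.252, 0.644], [0.31, 0.95, -0.024], [-0.618, 0.183, -0.765]]
ft_force: [0.8, -0.4, 0.2]
opening: 0.0512
```

```bash
python3 st.py
```

```text
25.55 [ -20.672  -29.769  140.031   22.081   33.089 -106.698] [ 0.47  -0.02   0.236]
[[-0.722  0.252  0.644]
 [ 0.31   0.95  -0.024]
 [-0.618  0.183 -0.765]] tilt 40.11613277680433
```

Run:
```python
from kin import *
from h import robot
q=np.array(robot.sense()['joint_positions']);print(desc(q))
d=np.array([80,-340,150.])
for c in range(4):
    dd=d if c==0 else np.zeros(3)
    q=call(q,[np.r_[dd*min(1,i/10),-6.3*i] for i in range(1,11)],.35);print(desc(q))
```

```text
(array([ -20.7,  -29.8,  140. ,   22.1,   33.1, -106.7]), array([ 0.475, -0.021,  0.238]), [[-0.72, 0.25, 0.64], [0.31, 0.95, -0.02], [-0.62, 0.18, -0.76]], 'tilt', np.float64(40.1))
(array([-35.3,  -3.5, 104.1, -26.3,  46.4, -31.1]), array([ 0.555, -0.361,  0.388]), [[-0.05, 0.96, 0.27], [0.78, 0.21, -0.58], [-0.62, 0.18, -0.76]], 'tilt', np.float64(40.1))
(array([-28.9,  16. ,  82.9, -39.5,  89. ,  29.2]), array([ 0.555, -0.361,  0.388]), [[0.68, 0.62, -0.4], [0.4, -0.76, -0.51], [-0.62, 0.18, -0.76]], 'tilt', np.float64(40.1))
(array([-36.2,  30.9,  63.4, -18.7, 121.6,  76.7]), array([ 0.555, -0.361,  0.388]), [[0.66, -0.4, -0.63], [-0.42, -0.9, 0.12], [-0.62, 0.18, -0.76]], 'tilt', np.float64(40.1))
(array([-47.7,  27.8,  67.6,  19.4, 120.1, 137.3]), array([ 0.555, -0.361,  0.388]), [[-0.07, -0.98, -0.18], [-0.78, -0.05, 0.62], [-0.62, 0.18, -0.76]], 'tilt', np.float64(40.1))
```

Call:
{"op": "step_arm", "data": {
  "rows": [4,-20,12,-3,-0.1,12,-54,28,-9,-0.1,20,-90,44,-15,-0.1,28,-125,60,-21,-0.1,36,-160,76,-27,-0.1,45,-196,92,-33,-0.1,54,-232,108,-39,-0.1,63,-268,124,-45,-0.1,72,-304,138,-51,-0.1,80,-340,150,-57,-0.1]
}}

```text
time: 26.38
eef_pos: [0.5515, -0.3629, 0.3872]
ee_rot: [[-0.125, 0.937, 0.326], [0.775, 0.297, -0.558], [-0.62, 0.182, -0.763]]
ft_force: [-0.4, 0.9, 0.4]
opening: 0.0384
```

Call:
{"op": "step_arm", "data": {
  "rows": [0,0,0,-6,-0.1,0,0,0,-12,-0.1,0,0,0,-18,-0.1,0,0,0,-24,-0.1,0,0,0,-30,-0.1,0,0,0,-36,-0.1,0,0,0,-42,-0.1,0,0,0,-48,-0.1,0,0,0,-54,-0.1,0,0,0,-60,-0.1]
}}

```text
time: 27.22
eef_pos: [0.5514, -0.3606, 0.3853]
ee_rot: [[0.607, 0.727, -0.321], [0.498, -0.663, -0.559], [-0.62, 0.18, -0.764]]
ft_force: [-0.3, -0.8, -0.2]
opening: 0.0381
```

```bash
python3 st.py
```

```text
27.2167 [-29.374  12.731  86.864 -40.54   83.     22.762] [ 0.551 -0.361  0.385]
[[ 0.607  0.727 -0.321]
 [ 0.498 -0.663 -0.559]
 [-0.62   0.18  -0.764]] tilt 40.17777206430707
```

Call:
{"op": "step_arm", "data": {
  "rows": [0,0,0,-6.5,-0.1,0,0,0,-13,-0.1,0,0,0,-19.5,-0.1,0,0,0,-26,-0.1,0,0,0,-32.5,-0.1,0,0,0,-39,-0.1,0,0,0,-45.5,-0.1,0,0,0,-52,-0.1,0,0,0,-58,-0.1,0,0,0,-64,-0.1]
}}

```text
time: 28.05
eef_pos: [0.5515, -0.3611, 0.385]
ee_rot: [[0.712, -0.277, -0.645], [-0.327, -0.944, 0.044], [-0.621, 0.18, -0.763]]
ft_force: [0.7, 0.1, -0.3]
opening: 0.0387
```

Call:
{"op": "step_arm", "data": {
  "rows": [0,0,-15,-6,-0.1,0,-10,-35,-12.5,-0.1,0,-15,-55,-19,-0.1,0,-15,-75,-25.5,-0.1,0,-15,-95,-32,-0.1,0,-15,-115,-38.5,-0.1,0,-15,-135,-45,-0.1,0,-15,-155,-51,-0.1,0,-15,-175,-57,-0.1,0,-15,-185,-63,-0.1]
}}

```text
time: 28.88
eef_pos: [0.5504, -0.3755, 0.1971]
ee_rot: [[0.028, -0.966, -0.256], [-0.781, -0.181, 0.597], [-0.623, 0.184, -0.76]]
ft_force: [-0.2, -0.1, -1.0]
opening: 0.0383
```

```bash
python3 st.py
python3 - <<'E'
from h import *
p=snap('top');save(cv2.resize(p['image'][60:330,330:640],None,fx=2.4,fy=2.2),'t9.png');p=snap('wrist');save(p,'w9.png')
E
```

```text
28.8833 [-47.275  36.266  75.339  13.1   106.841 125.331] [ 0.55  -0.376  0.197]
[[ 0.028 -0.966 -0.256]
 [-0.781 -0.181  0.597]
 [-0.623  0.184 -0.76 ]] tilt 40.53230169399158
```

View pics/t9.png

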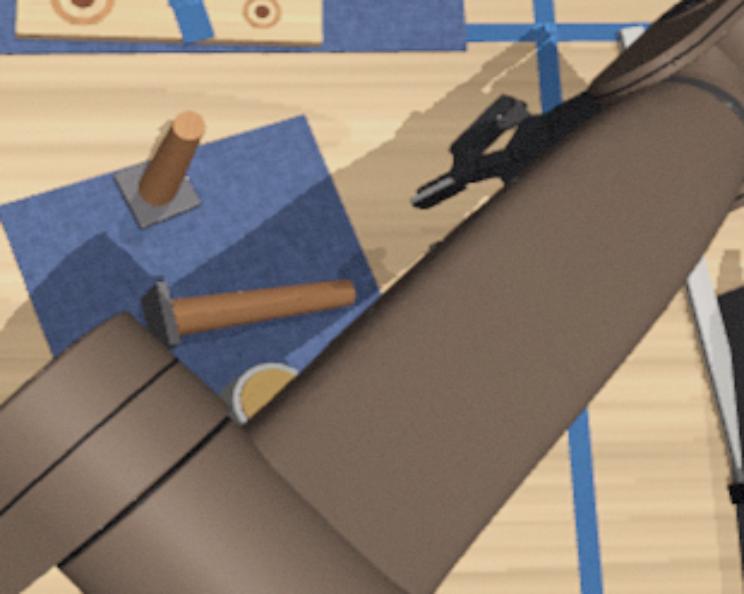

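View pics/w9.png

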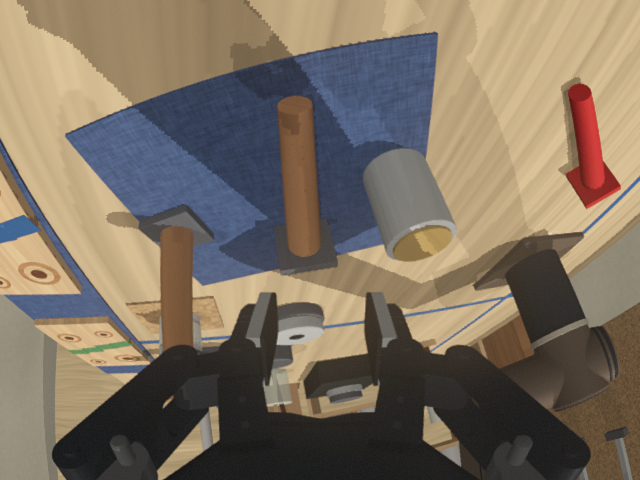

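Call:
{"op": "step_arm", "data": {
  "rows": [-4,8,-10,0,-0.1,-9,18,-28,0,-0.1,-14,28,-46,0,-0.1,-19,36,-64,0,-0.1,-20.5,39,-80,0,-0.1,-20.5,39,-94,0,-0.1,-20.5,39,-105,0,-0.1,-20.5,39,-114,0,-0.1,-20.5,39,-120,0,-0.1,-20.5,39,-120,0,-0.1]
}}

```text
time: 29.82
eef_pos: [0.5302, -0.3371, 0.0803]
ee_rot: [[0.034, -0.965, -0.258], [-0.783, -0.186, 0.593], [-0.621, 0.182, -0.763]]
ft_force: [-0.1, 0.1, -0.6]
opening: 0.0381
```

```bash
python3 st.py
python3 - <<'E'
from h import *
p=snap('wrist');save(p,'w10.png')
E
```

```text
29.8167 [-46.337  39.151  84.267  12.912  94.996 123.131] [ 0.53  -0.337  0.08 ]
[[ 0.034 -0.965 -0.258]
 [-0.783 -0.186  0.593]
 [-0.621  0.182 -0.763]] tilt 40.314197699986195
```

View pics/w10.png

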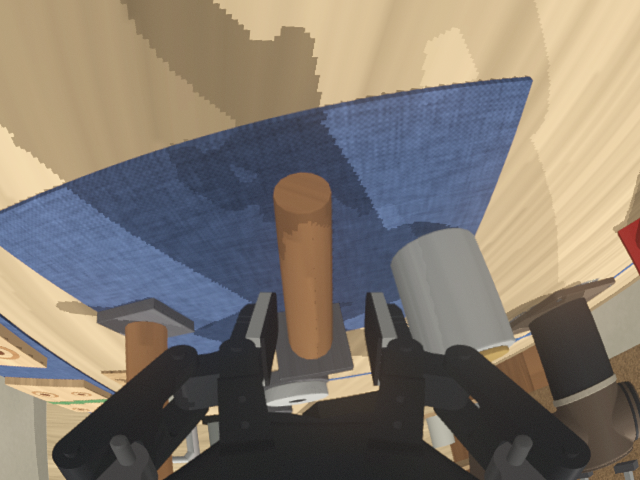

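Call:
{"op": "step_arm", "data": {
  "rows": [0,0,-6,0,-0.1,0,0,-14,0,-0.1,0,0,-22,0,-0.1,0,0,-29,0,-0.1,0,0,-35,0,-0.1,0,0,-39,0,-0.1,0,0,-41,0,-0.1,0,0,-42,0,-0.1,0,0,-42,0,-0.1,0,0,-42,0,-0.1]
}}

```text
time: 30.7
eef_pos: [0.5305, -0.3373, 0.0399]
ee_rot: [[0.034, -0.966, -0.257], [-0.784, -0.185, 0.592], [-0.62, 0.181, -0.764]]
ft_force: [0.3, -0.5, -0.1]
opening: 0.0384
```

```bash
python3 st.py
python3 - <<'E'
from h import *
p=snap('wrist');save(p,'w11.png');p=snap('side');save(cv2.resize(p['image'][150:300,220:420],None,fx=4,fy=4),'s11.png')
E
```

```text
30.7 [-46.336  42.286  84.182  12.886  91.906 122.446] [ 0.531 -0.337  0.04 ]
[[ 0.034 -0.966 -0.257]
 [-0.784 -0.185  0.592]
 [-0.62   0.181 -0.764]] tilt 40.20583365724346
```

View pics/w11.png

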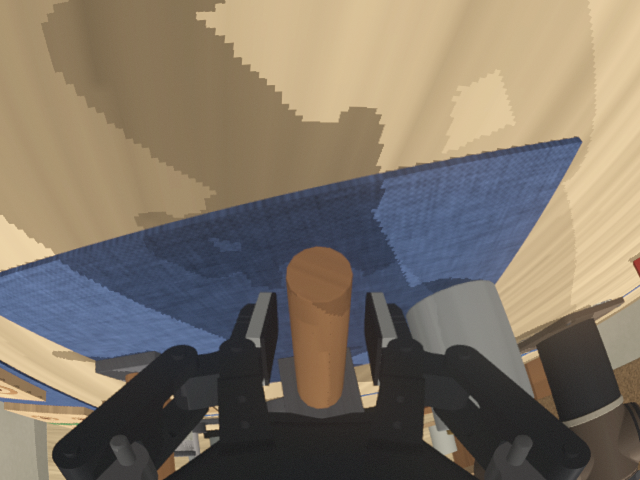

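View pics/s11.png

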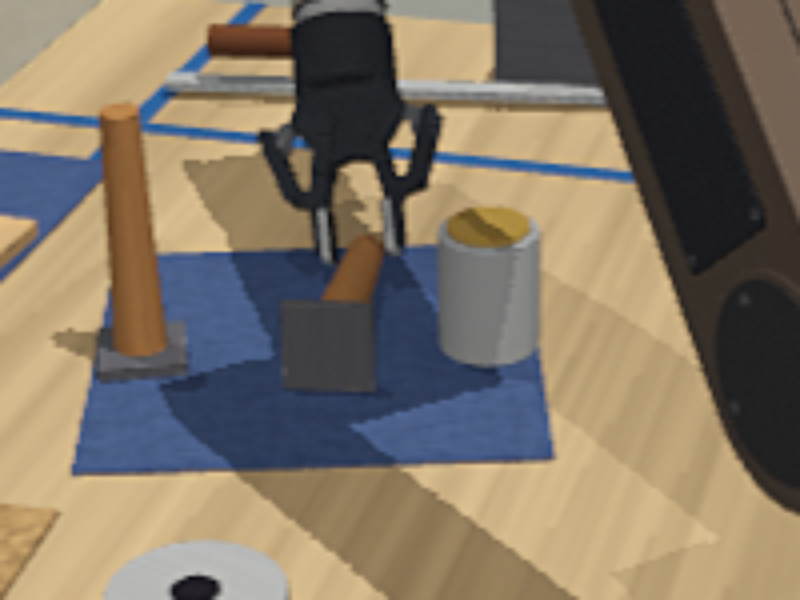

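Call:
{"op": "step_arm", "data": {
  "rows": [0,0,0,0,-0.3,0,0,0,0,-0.5,0,0,0,0,-1,0,0,0,0,-1,0,0,0,0,-1,0,0,0,0,-1,0,0,0,0,-1,0,0,2,0,-1,0,0,5,0,-1,0,1,9,0,-1],
  "squeeze": 25
}}

```text
time: 31.63
eef_pos: [0.5301, -0.336, 0.048]
ee_rot: [[0.033, -0.966, -0.257], [-0.784, -0.185, 0.593], [-0.62, 0.182, -0.763]]
ft_force: [0.5, -0.1, -1.8]
opening: 0.0252
```

```bash
python3 st.py
python3 - <<'E'
from h import *
p=snap('wrist');save(p,'w12.png');p=snap('side');save(cv2.resize(p['image'][150:300,220:420],None,fx=4,fy=4),'s12.png')
E
```

```text
31.6333 [-46.289  41.539  84.401  12.93   92.465 122.649] [ 0.53  -0.336  0.048]
[[ 0.033 -0.966 -0.257]
 [-0.784 -0.185  0.593]
 [-0.62   0.182 -0.763]] tilt 40.25827907694734
```

View pics/s12.png

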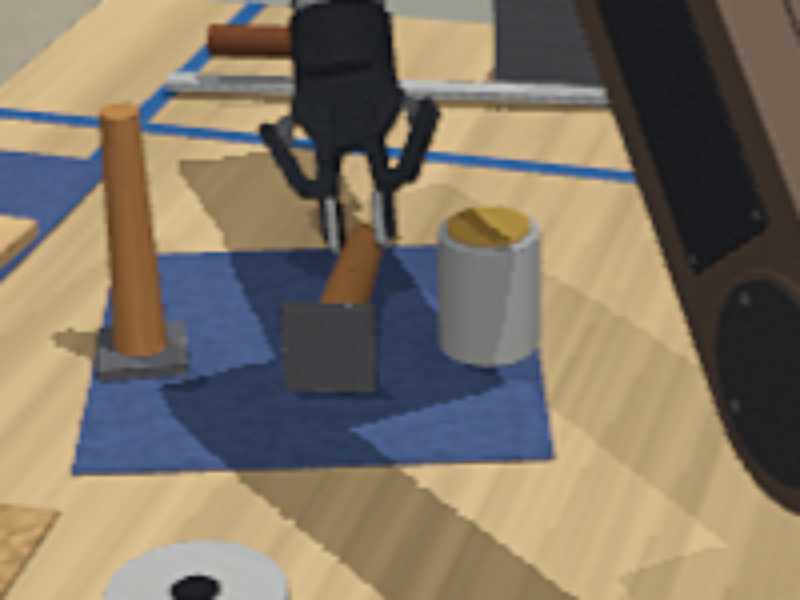

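Call:
{"op": "step_arm", "data": {
  "rows": [0,1,6,0,-1,-0.5,3,13,0,-1,-1,5,21,0,-1,-1.5,8,30,0,-1,-2,11,39,0,-1,-3,15,48,0,-1,-3.5,20,58,0,-1,-4.5,26,68,0,-1,-5.5,32,77,0,-1,-6.5,38,86,0,-1]
}}

```text
time: 32.57
eef_pos: [0.5238, -0.2975, 0.1357]
ee_rot: [[0.034, -0.966, -0.257], [-0.784, -0.186, 0.592], [-0.62, 0.182, -0.764]]
ft_force: [0.5, 0.5, -1.5]
opening: 0.0255
```

```bash
python3 st.py
cat > look.py <<'E'
from h import *
import sys
np.set_printoptions(precision=4,suppress=True)
t=sys.argv[1]
p=snap('side');save(cv2.resize(p['image'][120:300,200:440],None,fx=3.2,fy=3.2),'s%s.png'%t);
W=cloud(p)
E
python3 look.py 13
```

```text
32.5667 [-44.517  31.908  88.716  14.105  97.25  125.283] [ 0.524 -0.297  0.136]
[[ 0.034 -0.966 -0.257]
 [-0.784 -0.186  0.592]
 [-0.62   0.182 -0.764]] tilt 40.21569927724076
```

View pics/s13.png

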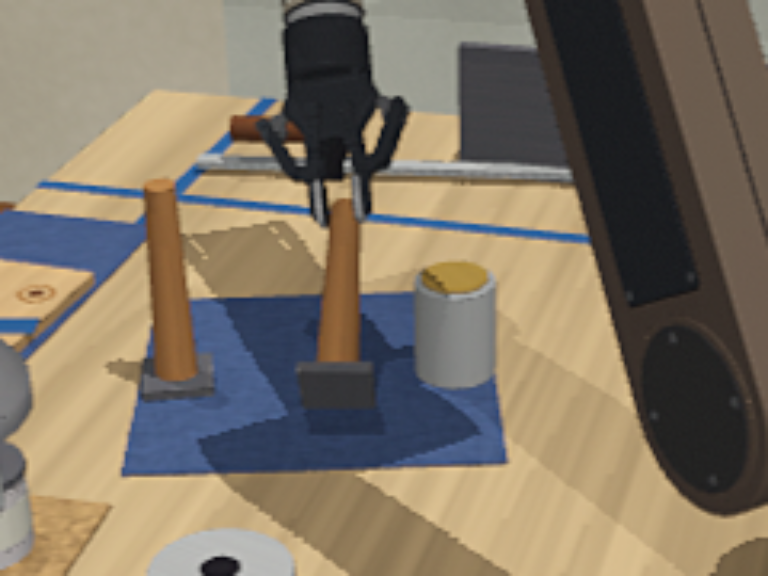

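```bash
cat > leg.py <<'E'
from h import *
np.set_printoptions(precision=4,suppress=True)
from scipy.spatial import cKDTree
for n in('side','top'):
    p=snap(n);W=cloud(p);I=p['image'].astype(int)
    m=(W[...,0]>.44)&(W[...,0]<.57)&(W[...,1]<-.08)&(W[...,1]>-.36)&(W[...,2]>.006)&(W[...,2]<.25)
    wood=m&(I[...,0]-I[...,2]>50)&(I[...,0]>80)
    P=W[wood]
    # exclude tin top
    P=P[np.hypot(P[:,0]-.41,P[:,1]+.253)>.045]
    # fit axis
    if len(P)>30:
        l=cv2.fitLine(P.astype(np.float32),cv2.DIST_HUBER,0,.01,.01).ravel();d=l[:3]*np.sign(l[2]);print(n,len(P),'axis',d,'ang from vert',np.degrees(np.arccos(d[2])),'c',l[3:],'zrange',P[:,2].min(),P[:,2].max())
    plate=m&(abs(I[...,0]-I[...,2])<25)&(I.sum(-1)<330)&(W[...,2]<.09)&(W[...,1]>-.21)
    Q=W[plate]
    if len(Q): print('  plate',len(Q),'min',np.percentile(Q,2,0),'max',np.percentile(Q,98,0))
E
python3 leg.py
```

```text
side 579 axis [ 0.2062 -0.8292  0.5196] ang from vert 58.697838 c [ 0.4971 -0.2104  0.0776] zrange 0.04964496192676793 0.19701527850155626
  plate 334 min [ 0.4556 -0.1911  0.0084] max [ 0.5122 -0.1396  0.0605]
top 1112 axis [ 0.2565 -0.8202  0.5114] ang from vert 59.240448 c [ 0.5031 -0.2294  0.0877] zrange 0.033950943376759364 0.13437198742810227
  plate 293 min [ 0.4554 -0.1896  0.0089] max [ 0.5145 -0.1402  0.0603]
```

Call:
{"op": "step_arm", "data": {
  "rows": [-1,6,6,0,-1,-2,13,13,0,-1,-3.5,20.5,20.5,0,-1,-5,28,26,0,-1,-6.5,36,32,0,-1,-7.7,44,37,0,-1,-9,52,41.5,0,-1,-10,59,45,0,-1,-11.5,66,48,0,-1,-12.3,70,49.5,0,-1]
}}

```text
time: 33.55
eef_pos: [0.5115, -0.2272, 0.1847]
ee_rot: [[0.035, -0.966, -0.257], [-0.784, -0.186, 0.592], [-0.62, 0.181, -0.763]]
ft_force: [0.5, -0.1, -1.2]
opening: 0.0223
```

```bash
python3 st.py; python3 leg.py; python3 look.py 14
```

```text
33.55 [-40.929  23.006  95.586  16.375  98.4   128.838] [ 0.512 -0.227  0.185]
[[ 0.035 -0.966 -0.257]
 [-0.784 -0.186  0.592]
 [-0.62   0.181 -0.763]] tilt 40.22837140022278
side 743 axis [ 0.2394 -0.4849  0.8412] ang from vert 32.735626 c [ 0.4944 -0.1942  0.122 ] zrange 0.03487573865503521 0.22377711458610167
  plate 106 min [ 0.4408 -0.1855  0.022 ] max [ 0.4973 -0.1201  0.0776]
top 817 axis [ 0.2653 -0.4731  0.8401] ang from vert 32.851345 c [ 0.4859 -0.1863  0.1009] zrange 0.03017385452636525 0.18195583389043446
  plate 413 min [ 0.4419 -0.1895  0.013 ] max [ 0.5052 -0.1247  0.0531]
```

View pics/s14.png

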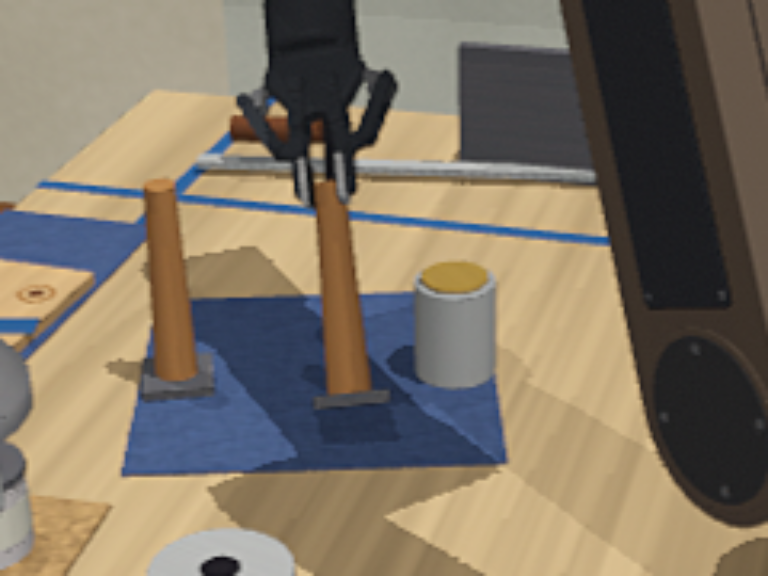

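Run:
```python
from h import *
p=snap('wrist');save(p,'w14.png')
p=snap('top');save(cv2.resize(p['image'][100:260,340:500],None,fx=4,fy=3.6),'t14.png')
```

```text
(no output)
```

View pics/w14.png

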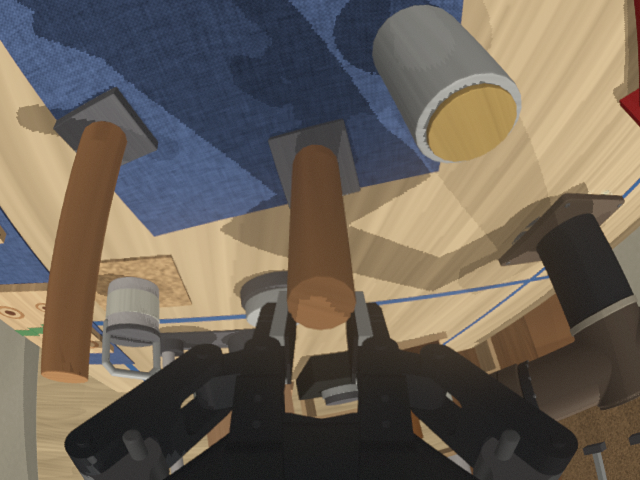

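View pics/t14.png

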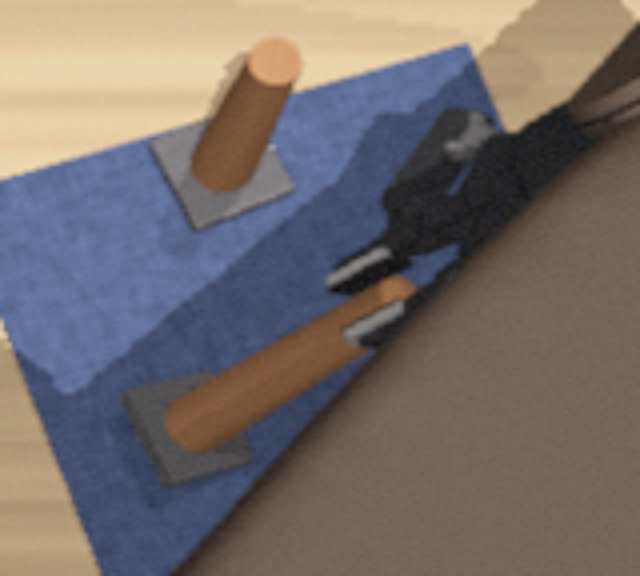

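Call:
{"op": "step_arm", "data": {
  "rows": [-1.5,7,2,0,-1,-3,14,4,0,-1,-5,21,5.5,0,-1,-7,28,6.5,0,-1,-9,35,7,0,-1,-11,42,7,0,-1,-13,49,6.5,0,-1,-15,56,6,0,-1,-15,56,6,0,-1,-15,56,6,0,-1]
}}

```text
time: 34.63
eef_pos: [0.4974, -0.1714, 0.195]
ee_rot: [[0.037, -0.966, -0.256], [-0.783, -0.187, 0.594], [-0.622, 0.178, -0.763]]
ft_force: [-1.2, -1.6, 14.8]
opening: 0.0212
```

```bash
python3 st.py; python3 leg.py; python3 look.py 15;python3 - <<'E'
from h import *
p=snap('wrist');save(p,'w15.png')
E
```

```text
34.6333 [-37.936  17.684 101.398  18.26   97.167 131.072] [ 0.497 -0.171  0.195]
[[ 0.037 -0.966 -0.256]
 [-0.783 -0.187  0.594]
 [-0.622  0.178 -0.763]] tilt 40.28926997009042
side 775 axis [ 0.1552 -0.1905  0.9693] ang from vert 14.223259 c [ 0.4836 -0.1579  0.1192] zrange 0.023434571512773915 0.24540596613658425
  plate 178 min [ 0.4422 -0.1799  0.0142] max [ 0.5028 -0.1142  0.0789]
top 419 axis [ 0.2285 -0.1927  0.9543] ang from vert 17.39036 c [ 0.4769 -0.1583  0.0998] zrange 0.023125556511940953 0.21194132063431473
  plate 288 min [ 0.4418 -0.1551  0.0138] max [ 0.5008 -0.1161  0.0297]
```

View pics/s15.png

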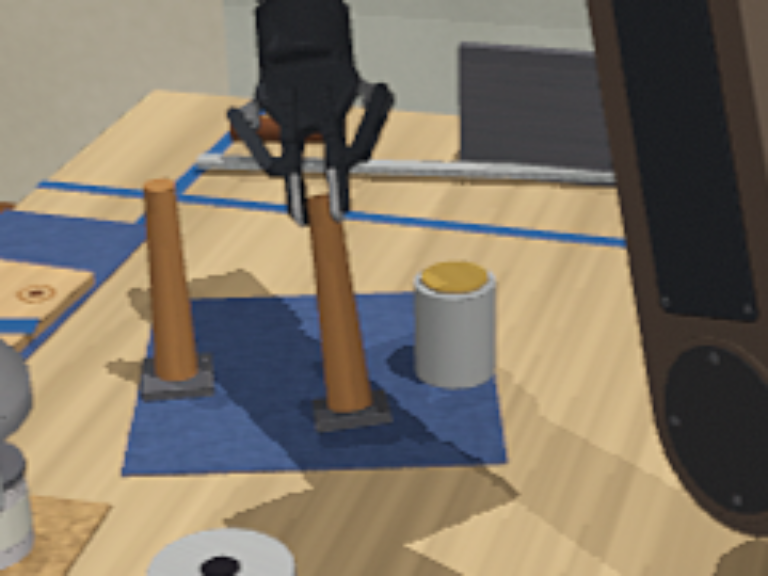

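View pics/w15.png

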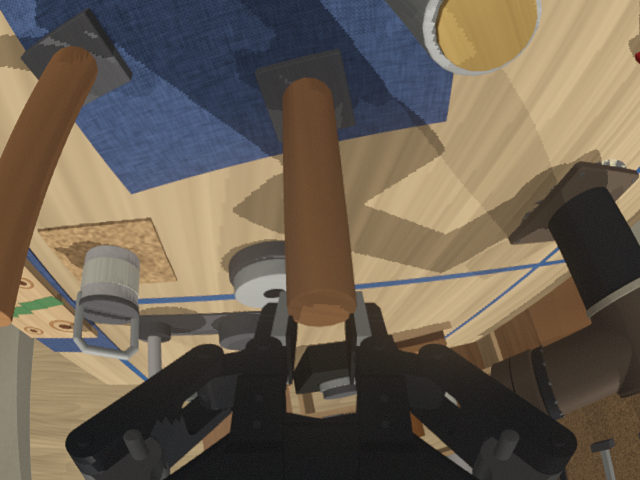

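Call:
{"op": "step_arm", "data": {
  "rows": [-3,3,1,0,-1,-6,6,2,0,-1,-9,9,2,0,-1,-12,12,1.5,0,-1,-15,15,1,0,-1,-18,18,0,0,-1,-20,20,-1,0,-1,-20,20,-1,0,-1,-20,20,-1,0,-1,-20,20,-1,0,-1]
}}

```text
time: 35.67
eef_pos: [0.4771, -0.151, 0.1931]
ee_rot: [[0.036, -0.966, -0.257], [-0.781, -0.188, 0.595], [-0.623, 0.179, -0.761]]
ft_force: [-1.1, 2.0, 13.8]
opening: 0.0202
```

```bash
python3 st.py; python3 leg.py; python3 look.py 16
```

```text
35.6667 [-37.607  14.687 105.422  18.468  96.224 131.038] [ 0.477 -0.151  0.193]
[[ 0.036 -0.966 -0.257]
 [-0.781 -0.188  0.595]
 [-0.623  0.179 -0.761]] tilt 40.42067938792702
side 753 axis [ 0.0278 -0.1152  0.993 ] ang from vert 6.8064523 c [ 0.4718 -0.1478  0.1295] zrange 0.01603595384798045 0.24935393398926226
  plate 203 min [ 0.4413 -0.1838  0.0083] max [ 0.5038 -0.1131  0.0627]
top 149 axis [ 0.1478 -0.0907  0.9848] ang from vert 9.987531 c [ 0.47   -0.1505  0.1172] zrange 0.015936812253677116 0.22039949434824757
  plate 258 min [ 0.4422 -0.151   0.0085] max [ 0.4993 -0.1164  0.0195]
```

View pics/s16.png

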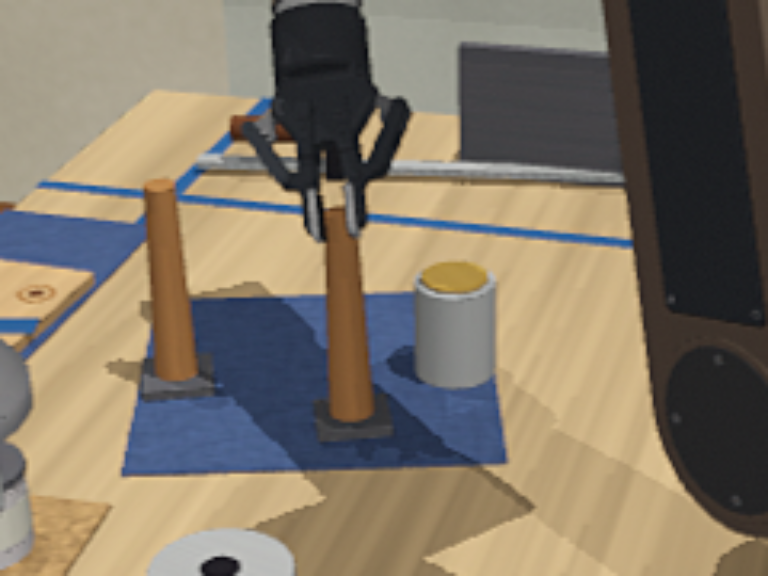

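Call:
{"op": "step_arm", "data": {
  "rows": [0,0,0,0,-0.4,0,0,0,0,0,-2,0,0,0,0.4,-4,0,0,0,0.8,-6,0,0,0,0.8,-6,0,0,0,0.8,-6,0,0,0,0.8,-6,0,0,0,0.8,-6,0,0,0,0.8,-6,0,0,0,0.8]
}}

```text
time: 36.65
eef_pos: [0.4706, -0.1522, 0.189]
ee_rot: [[0.034, -0.966, -0.257], [-0.784, -0.185, 0.592], [-0.62, 0.182, -0.763]]
ft_force: [0.4, 0.3, 0.1]
opening: 0.0767
```

```bash
python3 st.py; python3 leg.py;python3 - <<'E'
from h import *
p=snap('wrist');save(p,'w17.png')
E
```

```text
36.65 [-38.03   14.322 106.289  18.04   95.728 130.708] [ 0.471 -0.152  0.189]
[[ 0.034 -0.966 -0.257]
 [-0.784 -0.185  0.592]
 [-0.62   0.182 -0.763]] tilt 40.23304876079373
side 777 axis [-0.024  -0.0706  0.9972] ang from vert 4.2756257 c [ 0.4691 -0.1388  0.0957] zrange 0.012923646080214284 0.24982688336653264
  plate 215 min [ 0.4412 -0.1834  0.0065] max [ 0.5031 -0.1113  0.0735]
top 202 axis [ 0.0853 -0.0428  0.9954] ang from vert 5.4739637 c [ 0.4668 -0.149   0.1621] zrange 0.016658167112668914 0.18691991919178172
  plate 279 min [ 0.4415 -0.1761  0.0067] max [ 0.4982 -0.1166  0.0168]
```

View pics/w17.png

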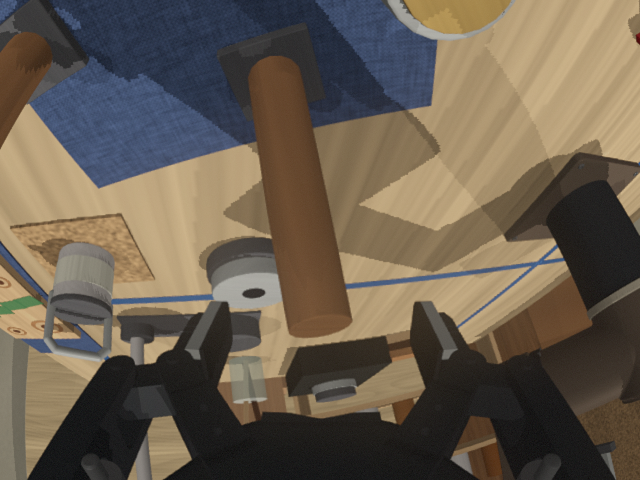

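Call:
{"op": "step_arm", "data": {
  "rows": [1,-3,4,0,0.8,4,-9,11,0,0.8,8,-18,23,0,0.8,13,-30,38,0,0.8,18,-42,54,0,0.8,24,-55,71,0,0.8,30,-70,90,0,0.8,36,-85,110,0,0.8,40,-95,125,0,0.8,40,-95,125,0,0.8]
}}

```text
time: 37.63
eef_pos: [0.5121, -0.2501, 0.3185]
ee_rot: [[0.036, -0.967, -0.252], [-0.788, -0.183, 0.589], [-0.615, 0.177, -0.768]]
ft_force: [0.0, 0.4, 0.9]
opening: 0.0771
```

```bash
python3 st.py
python3 - <<'E'
from h import *
np.set_printoptions(precision=4,suppress=True)
for n in('side','top'):
    p=snap(n);W=cloud(p);save(p,'%s18.png'%n);I=p['image'].astype(int)
    m=(W[...,0]>.42)&(W[...,0]<.53)&(W[...,1]<-.09)&(W[...,1]>-.2)&(W[...,2]<.19)&(W[...,2]>.02)&(I[...,0]-I[...,2]>50)
    P=W[m]
    from scipy.optimize import least_squares
    # cone fit
    f=lambda x:np.hypot(P[:,0]-x[0]-x[2]*P[:,2],P[:,1]-x[1]-x[3]*P[:,2])-(.018-.005*(P[:,2]-.003)/.18)
    r=least_squares(f,[.47,-.145,0,0],loss='soft_l1',f_scale=.002);print(n,len(P),'base',r.x[:2],'slope',r.x[2:],'top',P[:,2].max())
    l=(W[...,2]>.06)&(W[...,2]<.08)&(abs(W[...,0]-.675)<.06)&(abs(W[...,1]-.081)<.06);L=W[l];print('pot lid',cv2.minEnclosingCircle((L[:,:2]*1000).astype(np.float32)),np.median(L[:,2]))
    for t in('mate_mid','tin_mid','weights_mid'):
        for k in robot.masks_of(p,t)[:1]:
            Q=W[k['mask']];print(t,round(k['conf'],2),np.nanmedian(Q,0))
E
```

```text
37.6333 [-42.375  17.23   88.238  16.489 110.888 131.326] [ 0.512 -0.25   0.319]
[[ 0.036 -0.967 -0.252]
 [-0.788 -0.183  0.589]
 [-0.615  0.177 -0.768]] tilt 39.79683125445173
side 722 base [ 0.4703 -0.1507] slope [ 0.0012 -0.0037] top 0.18598827906239884
pot lid ((671.6701049804688, 83.54145812988281), 38.16444396972656) 0.07354541563237184
mate_mid 0.74 [ 0.6296 -0.1697  0.0732]
tin_mid 0.58 [ 0.4073 -0.2337  0.0604]
weights_mid 0.88 [0.466  0.1407 0.042 ]
top 222 base [ 0.4699 -0.1508] slope [ 0.0092 -0.0097] top 0.18621131634497706
pot lid ((673.06494140625, 81.18830871582031), 38.31513595581055) 0.0730094627513083
mate_mid 0.84 [ 0.6255 -0.1772  0.0404]
tin_mid 0.51 [0.6645 0.0777 0.073 ]
weights_mid 0.73 [0.4696 0.1123 0.0426]
```

View pics/side18.png

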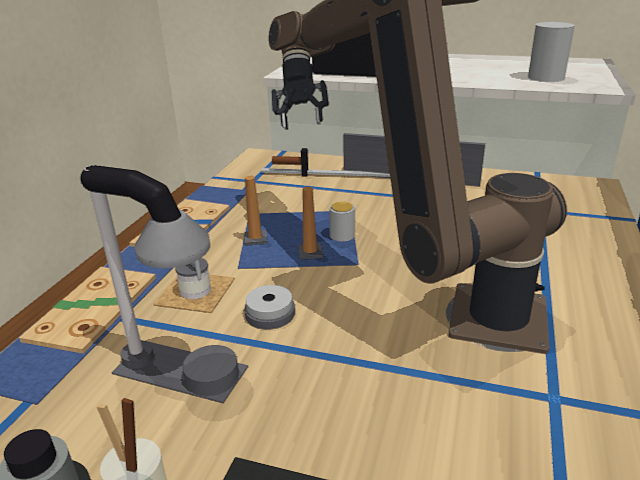

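View pics/top18.png

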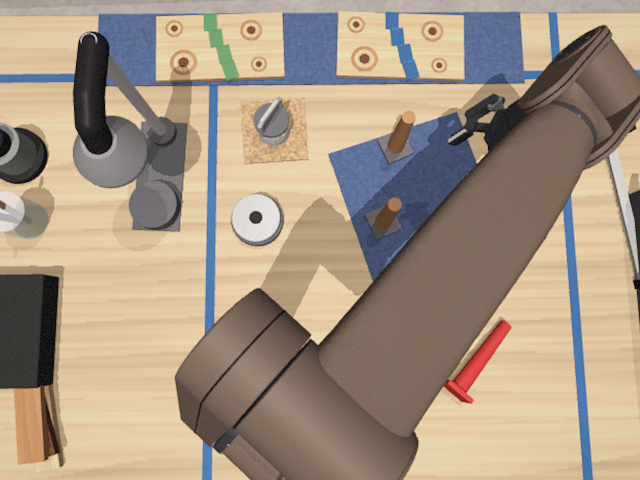

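The side view shows the leg upright on its plate (310,222), the pot on the tile (195,283), and the mate, tin and weights in place, with the arm clear. Handing in.

```bash
python3 -c "
from plant import robot
print(robot.hand_in()); print(robot.sense()['time'])"
```

```text
the job is handed in; nothing more can be done
None
the job is handed in; nothing more can be done
```

I finished both parts and handed the job in at about 38 s of the 66 s. The hand-in reports no verdict, so what follows rests on my own checks.

**What I did**
- **Leaning the tool:** the moves have no tilt, so I leaned the tool about 45° by turning it against the last joint's limit.
- **Pot:** I gripped the pot's handle from the open front, drew it out sideways and set it down on the tile.
- **Leg:** I gripped the thin end from outside and raised it in an arc about its plate, checking the images on the way. I let go at about 7–10° from vertical and it settled onto its plate.

**Last checks from the camera images**
- **Pot:** upright and released, 2–4 mm from the tile's centre. The lid stands at about 73 mm, which fits it sitting on the tile.
- **Leg:** within about 0.01 rad of vertical, with the plate centre about 5 cm from where it started (limit 9 cm).
- **Standing leg, tin and weights:** not moved as far as I can see. The top-view detector mistook the pot for the tin, so the tin was checked only in the side view.
- **Arm:** clear of everything at hand-in.

**What did not go cleanly**
- The wrist force briefly read 77 N (limit 120 N) in one early free-air move.
- The jaws were about 10° off level and gripped the leg near the pad edge. The leg leaned sideways on the way up, and its plate may have lifted a few millimetres in the middle.
- Near upright, the leg was pressed onto the mat with about 15 N before I let go.

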